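# Dress the covered soup bowl on the display table

### The arm

A 7-joint arm with a two-finger parallel gripper is mounted at the origin on the work surface; the furniture and walls round the work are solid. World frame = base frame: x ahead of the robot, y to its left, z up, the work surface at z = 0. Lengths are in mm, angles in rad, forces in N, time in s.
With the tool pointing down it reaches from about 400 to 875 mm from the base axis. Payload 4.4 kg.
Tool frame: the origin (TCP) lies midway between the tips of the shut fingers; the grasp point (between the pads) lies 19 mm behind it; x points along the fingers, z is the direction in which the jaws open and shut, and the axes are right-handed (so a half turn about x gives the same grasp; the last joint's range is limited). The gripper opens to 85 mm and grips with 20 to 120 N. Pads are 22 mm wide; open, the fingers measure 114 mm over their backs; the gripper's body (76 mm by 85 mm) begins 54 mm behind the grasp point. The pads swing forward as they close: fully open they stand 13 mm farther back than shut.
Start: joints at [-0.066, 0.628, 0.038, 1.517, -0.027, 0.996, -0.02], TCP at [650.014, 0.027, 231.313] pointing down, gripper open.
Joint ranges: [-3.06, 3.06], [-0.37, 2.12], [-1.25, 1.32], [0.18, 2.47], [-1.1, 4.24], [0.23, 1.98], [-2.94, 2.94]. Speed limits (rad/s): [2.57, 2.57, 3.14, 3.14, 3.14, 3.14, 3.14].

### API

Orientations are given as [roll, pitch, yaw] about the fixed x, y, z axes, in that order (R = Rz(yaw) Ry(pitch) Rx(roll)).
In Python, from cell import ctrl gives the robot as it stands. The module is installed in compiled form; this text tells all that it offers.
- The arm moves only by the tool servo_tool, never from a script. Its argument "rows" is a list of rows, each an object of numbers: "dx", "dy", "dz": the shift along the tool's x, y, z in units of 750 mm (1.0 is 750 mm); "wx", "wy", "wz": the turn, a rotation vector about the tool's x, y, z in units of 6 degrees (1.0 is 6 degrees); "fingers": the closure, from 0 (fully open) to 1 (shut). In form: [{"dx": .., "dy": .., "dz": .., "wx": .., "wy": .., "wz": .., "fingers": ..}, ...]. A call has 1 to 5 rows; each row shifts and turns the commanded pose from where the row before left it, along the tool's axes as they then stand; what a row does not reach is not made up. A row lasts 1/8 s, in which the tool goes at most 62.5 mm and 10.7 degrees, less where a joint would pass 70% of its speed; a pose out of reach is approached as far as the arm can. A call with a number of a shift or a turn outside -1 to 1 is refused whole. A call with a gripper value outside its range is refused whole. The fingers move at their own pace and stop on an object; the grip force is fixed at half the most. Time passes only in rows, so rows that do not move let the fingers close. It gives the time, the measured TCP pose, the force and the opening at its end, in the units of the state.
- ctrl.read_state(): the state, without advancing time (a new reading comes with each control period).
- ctrl.get_image(name): name is "scene" or "side" or "wrist"; returns the picture (384x512x3 uint8, red, green, blue); there is no depth.
- ctrl.camera_info(name): a dict with "fovy" (degrees; the focal length in pixels is half the picture's height over the tangent of half this angle, whatever the lens; pixels are square), "cx", "cy" (the principal point, pixels), "R" (3x3) and "t" (3): a world point X has camera coordinates R X + t. Camera axes: x right, y down, z forward; pixel columns grow to the right and rows downward; lengths in mm; the calibration is good to about 2 mm. A picture is of the moment at which its call begins: read the wrist's pose just before it. camera_info takes no time and is no camera call; for the wrist camera it gives the pose at the moment of the call.
- ctrl.finish_job(): hands the job in, once; it reports no verdict.
Trained networks look in the newest picture that a camera, given by its name, has taken for a name from the list of things; names that differ only in an ending like _2 or _b are one class to them, and where a whole thing is asked for, a point or a joint stands for the part that bears it (a point fixed in the world has none). Each returns a list of dicts, best first, with "conf" (0 to 1); they miss things now and then, are a little off and sometimes report something else, mostly with a low value. They report only what shows in the picture. A call takes as long as a camera call. They do not tell look-alikes from the thing itself.
- ctrl.search_frame(label, camera): "extent" ([centre column, centre row, width, height] in pixels, round what is visible of it).
- ctrl.silhouettes(label, camera): "region" (384x512 bool, what is visible of it) and "extent" ([centre column, centre row, width, height] in pixels, round what is visible of it).
- ctrl.mark_of(label, camera): "point" ([column, row] in pixels: a listed point, or the origin of a listed thing).
The state is a dict: "clock": time; "qpos": joint angles; "qd": joint speeds; "tau": joint torques, N m; "eef_pos": TCP position; "tool_rot": TCP orientation; "force": force on the tool from outside, world axes, zero at the start; "torque": the same for the moment, N m; "width": finger opening in mm.
Only numpy, scipy, OpenCV 4.12 (cv2) and the standard library are available. Lean on these libraries where they do the work, as an engineer would, in place of code of your own. Each camera call takes 0.05 s, during which the arm holds its last target.

### The job

Slide the small plate and the gold-rimmed bowl on it, which stand beside the round green mat, across the table to the middle of the mat, without lifting the plate or the bowl. The bowl's wooden lid belongs on it: set it down gently on the rim so that it is fully home and level.

Things in the scene. Friction and masses are not known exactly. Their poses are not given: they have to be found in the camera images.
- place_mat: Round sage-green leather place mat, 230 mm across with a thin pale ring near its edge, 1 mm thick, fixed flat on the table; it is flush enough to slide things over. Origin: its centre, at table height.
- saucer: Round frosted glass plate with a gold rim, 165 mm across and 20 mm high, loose, standing on the table to the left or right of the mat, with the bowl on it. Origin: centre of its underside, z up. The widest part is its rim, 75 to 82 mm from the centre and 12 to 20 mm above the table; its flat well is 4 mm above the table. 0.2 kg.
- soup_bowl: Small frosted glass bowl with a gold rim, 130 mm across the top, 64 mm high, standing loose on the plate (rim about 68 mm above the table). Origin: centre of its underside, z up. Narrow foot 40 mm wide, sides flaring to the rim, opening 114 mm wide, wall 2 mm. 0.26 kg.
- bowl_rim (a point): Centre of the bowl's mouth, at rim height, 64 mm above the bowl's origin.
- wooden_lid: Round wooden lid, loose, right side up on the table beyond the mat from the bowl. Origin: centre of its underside, z up. From below: a plug 106 mm across, 9 mm high (lower edge bevelled to 99 mm) that enters the bowl's mouth; a flange 132 mm across, 9 mm thick, that lies on the rim; a round knob 30 mm across, 32 mm high. 50 mm high in all, 0.16 kg.
- lid_seat (a point): Centre of the underside of the lid's flange, 9 mm above the lid's origin; it coincides with the centre of the bowl's mouth when the lid is home.
- lid_knob (a point): Centre of the grip part of the lid's knob, 37 mm above the lid's origin and 19 mm above the flange's top; the knob is 30 mm across here.
Not all that is in view belongs to the job. There is more than one size of the wooden_lid; the job needs the larger. Leave any black look-alike of the soup_bowl alone.

How it is judged:
By the outcome, as a careful person would: the job done as asked, in the order asked, and still so for the second after the job is handed in, with the robot touching nothing.
It also fails if it takes over 64 s, if anything falls off the work surface, if the arm or the gripper's body presses on something with over 40 N, if the wrist force passes 120 N, or if a joint passes its speed limit or range.

## Working session

There is one attempt and no reset: what is moved stays moved. The work goes in short steps, Python scripts to look and compute and a tool call to move; the robot and the scene stay as the last step left them, time stands still between calls to the robot, and variables do not carry over. Pictures are saved under pics/ and viewed, and the job is handed in when it is done.

Besides the shell and the picture viewer there is one more tool, called after "Request:" as name(argument=value, ...), one argument or row to a line, values as JSON. servo_tool: Moves the arm, as the interface text tells. Its arguments: {"type":"object","properties":{"rows":{"type":"array"}},"required":["rows"]}

```bash
mkdir -p pics
cat > h.py <<'E'
import numpy as np,cv2
from cell import ctrl
def save(cam,name,up=1.5):
    im=ctrl.get_image(cam); cv2.imwrite('pics/raw_'+name,im[:,:,::-1])
    cv2.imwrite('pics/'+name,cv2.resize(im[:,:,::-1],None,fx=up,fy=up)); return im
def unproj(cam,px,z,info=None):
    i=info or ctrl.camera_info(cam); f=192/np.tan(np.radians(i['fovy'])/2)
    R=np.array(i['R']);t=np.array(i['t'])
    d=R.T@np.array([(px[0]-i['cx'])/f,(px[1]-i['cy'])/f,1]); c=-R.T@t
    return c+d*(z-c[2])/d[2]
def proj(cam,X,info=None):
    i=info or ctrl.camera_info(cam); f=192/np.tan(np.radians(i['fovy'])/2)
    p=np.array(i['R'])@np.array(X)+np.array(i['t']); return [i['cx']+f*p[0]/p[2],i['cy']+f*p[1]/p[2]]
E
python3 - <<'E'
from h import *
print(ctrl.read_state())
for c in ['scene','side','wrist']:
    save(c,c+'0.png'); i=ctrl.camera_info(c); print(c,i)
    for l,z in [('place_mat',1),('saucer',0),('soup_bowl',4),('bowl_rim',68),('wooden_lid',0),('lid_knob',37)]:
        for d in ctrl.mark_of(l,c)[:4]: print(l,round(d['conf'],2),np.round(d['point']),np.round(unproj(c,d['point'],z)))
E
```

```text
{'clock': 0.0, 'qpos': array([-0.06577167,  0.62934373,  0.03844754,  1.51840758, -0.02702273,
        0.99625268, -0.01999297]), 'qd': array([ 0.00050001, -0.00024433, -0.00178023,  0.00135854, -0.00114446,
       -0.00225914, -0.00139878]), 'tau': array([-1.11932164e-03, -5.63405585e+01,  1.22606792e+00, -1.93450052e+01,
        1.09587883e-02,  1.05136272e-02, -8.84369996e-06]), 'eef_pos': array([6.49368716e+02, 1.31964052e-02, 2.30378060e+02]), 'tool_rot': array([-3.13648397,  1.56890299, -3.13652305]), 'force': array([-0.49271283,  0.04859572,  0.39654775]), 'torque': array([0.02844098, 0.02076465, 0.0048618 ]), 'width': 85.28252614034415}
scene {'fovy': 43.18093724073801, 'cx': 259.1632146907888, 'cy': 195.51444401249432, 'R': array([[-0.53164206, -0.84666521,  0.02268797],
       [-0.34102885,  0.18946695, -0.92076142],
       [ 0.77527804, -0.49725275, -0.38946587]]), 't': array([205.24485392, 190.49353629, 904.41923123])}
place_mat 0.95 [255. 208.] [449. -27.   1.]
saucer 0.85 [332. 198.] [ 400. -247.    0.]
soup_bowl 0.84 [328. 194.] [ 423. -252.    4.]
bowl_rim 0.77 [331. 
[... 617 characters left out ...]
 -261.    4.]
bowl_rim 0.95 [257. 277.] [ 237. -277.   68.]
bowl_rim 0.7 [322. 241.] [ 421. -260.   68.]
wooden_lid 0.57 [188. 156.] [303. 256.   0.]
wooden_lid 0.34 [232. 138.] [459. 272.   0.]
lid_knob 0.95 [190. 151.] [301. 232.  37.]
lid_knob 0.62 [230. 132.] [447. 260.  37.]
wrist {'fovy': 65.76385581852321, 'cx': 255.4819852280982, 'cy': 192.1838114177795, 'R': array([[ 9.99999506e-01, -4.32774613e-04, -8.94512648e-04],
       [-1.88111408e-04, -9.66348866e-01,  2.57234978e-01],
       [-9.75736051e-04, -2.57234683e-01, -9.66348470e-01]]), 't': array([-649.04761923,  -33.38148737,  378.84387118])}
place_mat 0.71 [100. 185.] [447. -25.   1.]
bowl_rim 0.75 [ 72. 372.] [ 415. -254.   68.]
```

View pics/scene0.png

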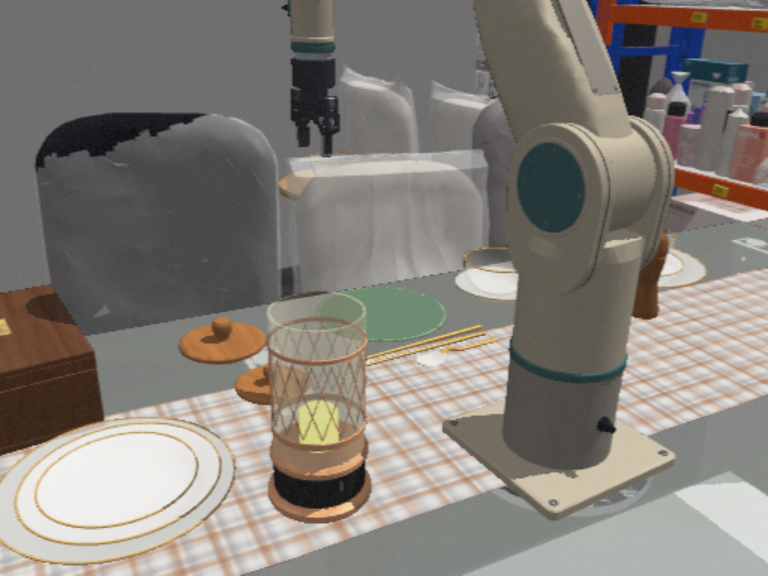

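View pics/side0.png

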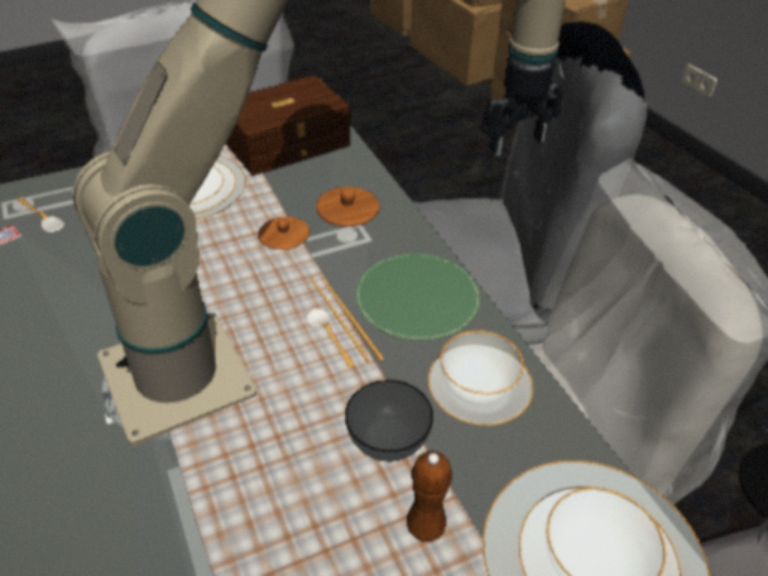

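View pics/wrist0.png

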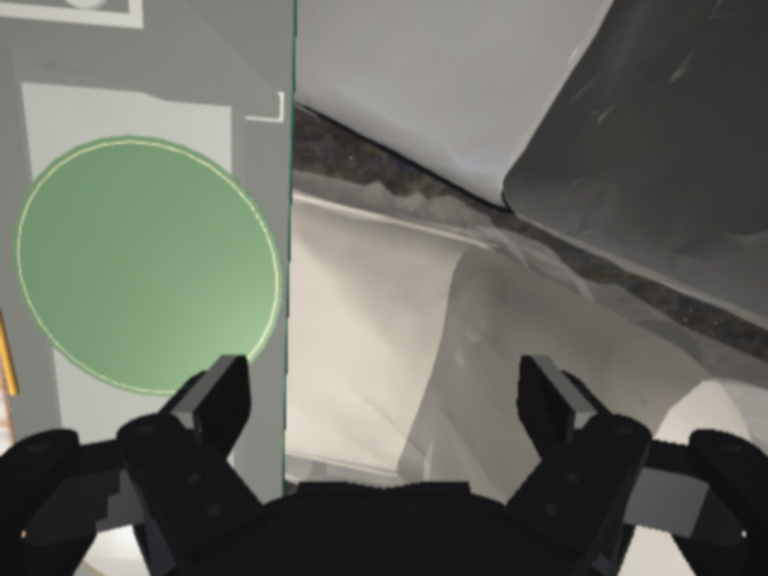

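In view: two lids, the one at side (232,137) larger and the one at (189,155) smaller. There are two white bowls on plates, at side (320,250) beside the mat and at (395,355) on a big plate, plus a black bowl at (260,278). I choose the large lid near (447,262) and the small plate with its bowl near (418,-257). Next I'll check these in close crops and measure sizes.

Run:
```python
from h import *
im=cv2.imread('pics/raw_side0.png')
a=cv2.resize(im[110:180,150:270],None,fx=6,fy=6,interpolation=2)
b=cv2.resize(im[205:384,220:480],None,fx=3,fy=3,interpolation=2)
cv2.imwrite('pics/cl.png',a);cv2.imwrite('pics/cb.png',b)
for n,px,z in [('bigL',(211,137),9),('bigR',(253,137),9),('smL',(172,155),9),('smR',(206,155),9),('saucL',(286,253),18),('saucR',(355,254),18),('bigplateTL',(352,322),15),('top',(390,308),15),('left',(323,365),15),('tableedge',(373,235),0),('te2',(470,384),0),('pepper',(285,357),0),('blk',(260,278),60)]:
    print(n,np.round(unproj('side',px,z)))
for l in ['saucer','soup_bowl','wooden_lid','place_mat']:
  for c in ['side','scene']:
    for d in ctrl.search_frame(l,c)[:3]: print(l,c,round(d['conf'],2),np.round(d['extent']))
R=cv2.Rodrigues(np.zeros(3))[0]
from scipy.spatial.transform import Rotation as Ro
print(np.round(Ro.from_euler('xyz',ctrl.read_state()['tool_rot']).as_matrix(),3))
```

```text
bigL [398. 297.   9.]
bigR [514. 235.   9.]
smL [257. 271.   9.]
smR [346. 223.   9.]
saucL [ 353. -217.   18.]
saucR [ 498. -298.   18.]
bigplateTL [ 378. -443.   15.]
top [ 473. -455.   15.]
left [ 267. -493.   15.]
tableedge [ 589. -260.    0.]
te2 [ 505. -659.    0.]
pepper [ 215. -436.    0.]
blk [ 244. -278.   60.]
saucer side 0.75 [319. 261.  72.  44.]
saucer scene 0.63 [324. 190.  37.  16.]
soup_bowl side 0.84 [259. 279.  57.  53.]
soup_bowl side 0.64 [323. 248.  58.  49.]
soup_bowl scene 0.78 [328. 182.  36.  31.]
soup_bowl scene 0.37 [265. 210.  77.  39.]
soup_bowl scene 0.29 [325. 193.  39.  20.]
wooden_lid side 0.9 [191. 155.  35.  27.]
wooden_lid side 0.64 [232. 138.  39.  24.]
wooden_lid scene 0.82 [149. 228.  55.  36.]
wooden_lid scene 0.58 [169. 255.  24.  24.]
place_mat side 0.93 [279. 197.  83.  57.]
place_mat scene 0.67 [266. 208.  73.  42.]
[[-0.  0.  1.]
 [ 0.  1. -0.]
 [-1.  0. -0.]]
```

View pics/cl.png

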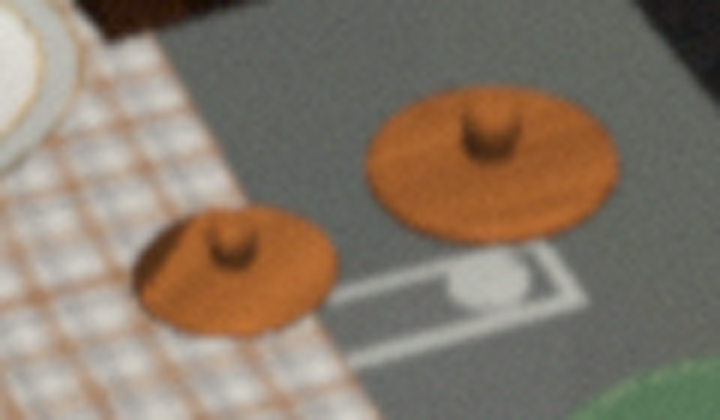

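View pics/cb.png

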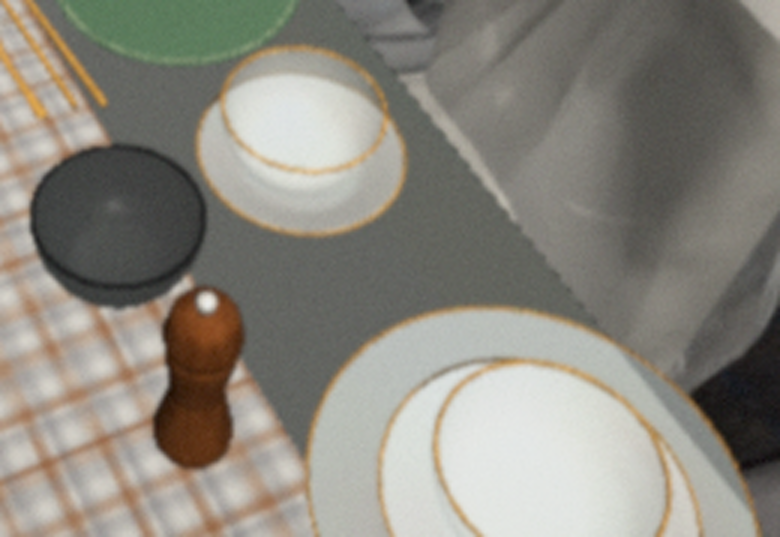

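The crops confirm it: the larger lid is at side (232,137), about 131 mm wide. The small plate beside the mat has its rim centre at about side (320,252), about 165 mm wide. The black bowl and the big plate stay clear of the path. Next I move behind the plate on its -y side.

Request:
servo_tool(
  rows=[
    {"dy": -0.07, "dz": -0.043, "fingers": 0.3},
    {"dy": -0.07, "dz": -0.043, "fingers": 0.3},
    {"dy": -0.07, "dz": -0.043, "fingers": 0.3},
    {"dy": -0.07, "dz": -0.043, "fingers": 0.3},
    {"dy": -0.07, "dz": -0.043, "fingers": 0.3},
  ],
)

```text
schema error: expected keys dx, dy, dz, wx, wy, wz, fingers
```

Request:
servo_tool(
  rows=[
    {"dy": -0.07, "dz": -0.043, "fingers": 0.3},
    {"dy": -0.07, "dz": -0.043, "fingers": 0.3},
    {"wx": 1, "fingers": 0.3},
    {"fingers": 0.3},
  ],
)

```text
schema error: expected keys dx, dy, dz, wx, wy, wz, fingers
```

Run:
```python
from h import *
i=ctrl.camera_info('wrist');s=ctrl.read_state();print(s['eef_pos'],s['tool_rot'],s['width'])
save('wrist','w1.png')
for l,z in [('saucer',0),('soup_bowl',4),('bowl_rim',68)]:
    for d in ctrl.mark_of(l,'wrist')[:4]: print(l,round(d['conf'],2),np.round(d['point']),np.round(unproj('wrist',d['point'],z,i)))
```

```text
[6.49986442e+02 4.89046327e-02 2.31293863e+02] [2.00256919 1.5707172  2.00252364] 85.37037108086751
bowl_rim 0.73 [ 73. 373.] [ 417. -255.   68.]
```

View pics/w1.png

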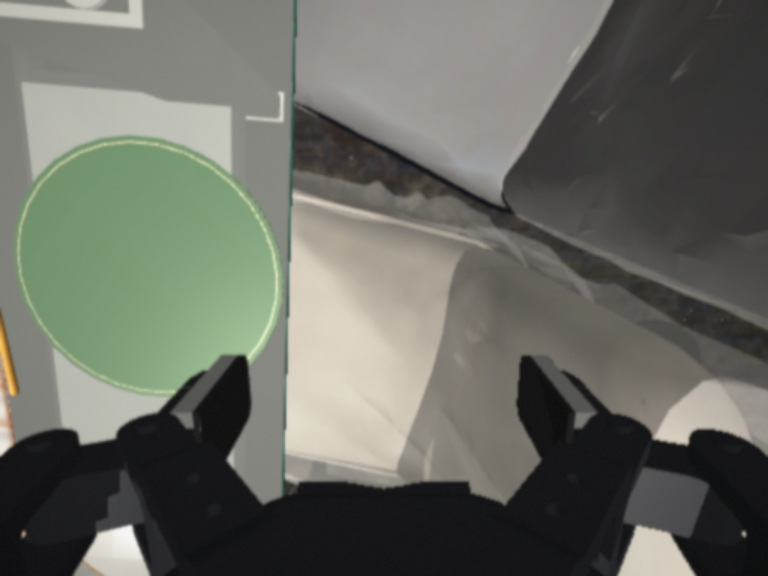

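All seven keys are required, so the arm hasn't moved. I'll resend the rows with every key.

Request:
servo_tool(
  rows=[
    {"dx": 0, "dy": -0.07, "dz": -0.043, "wx": 0, "wy": 0, "wz": 0, "fingers": 0.3},
    {"dx": 0, "dy": -0.07, "dz": -0.043, "wx": 0, "wy": 0, "wz": 0, "fingers": 0.3},
    {"dx": 0, "dy": -0.07, "dz": -0.043, "wx": 0, "wy": 0, "wz": 0, "fingers": 0.3},
    {"dx": 0, "dy": -0.07, "dz": -0.043, "wx": 0, "wy": 0, "wz": 0, "fingers": 0.3},
    {"dx": 0, "dy": -0.07, "dz": -0.043, "wx": 0, "wy": 0, "wz": 0, "fingers": 0.3},
  ],
)

```text
clock: 2.28
eef_pos: [487.8, -264.1, 231.6]
tool_rot: [-0.462, 1.57, -0.462]
force: [1.3, -1.0, 0.5]
width: 59.7
```

Request:
servo_tool(
  rows=[
    {"dx": 0, "dy": -0.07, "dz": -0.043, "wx": 0, "wy": 0, "wz": 0, "fingers": 0.3},
    {"dx": 0, "dy": -0.07, "dz": -0.043, "wx": 0, "wy": 0, "wz": 0, "fingers": 0.3},
    {"dx": 0, "dy": 0, "dz": 0, "wx": 1, "wy": 0, "wz": 0, "fingers": 0.3},
    {"dx": 0, "dy": 0, "dz": 0, "wx": 0, "wy": 0, "wz": 0, "fingers": 0.3},
  ],
)

```text
clock: 2.78
eef_pos: [424.0, -367.9, 231.3]
tool_rot: [0.564, 1.571, 0.458]
force: [-0.5, 0.3, -0.7]
width: 59.9
```

Run:
```python
from h import *
i=ctrl.camera_info('wrist');s=ctrl.read_state();print(s['clock'],s['eef_pos'],s['tool_rot'],s['width'],s['qpos'])
save('wrist','w2.png')
for l,z in [('saucer',0),('soup_bowl',4),('bowl_rim',68),('place_mat',1)]:
    for d in ctrl.mark_of(l,'wrist')[:4]: print(l,round(d['conf'],2),np.round(d['point']),np.round(unproj('wrist',d['point'],z,i)))
```

```text
2.775 [ 423.96362126 -367.91389183  231.3365962 ] [0.56361823 1.57055695 0.45844552] 59.94300241617258 [ 0.61367371  0.50096154  0.07672529  1.77091001 -0.04840789  0.87143855
  0.60700082]
soup_bowl 0.72 [243.  73.] [ 420. -256.    4.]
soup_bowl 0.58 [100. 103.] [ 246. -272.    4.]
bowl_rim 0.84 [237.  65.] [ 417. -257.   68.]
bowl_rim 0.59 [ 63. 100.] [ 242. -271.   68.]
```

View pics/w2.png

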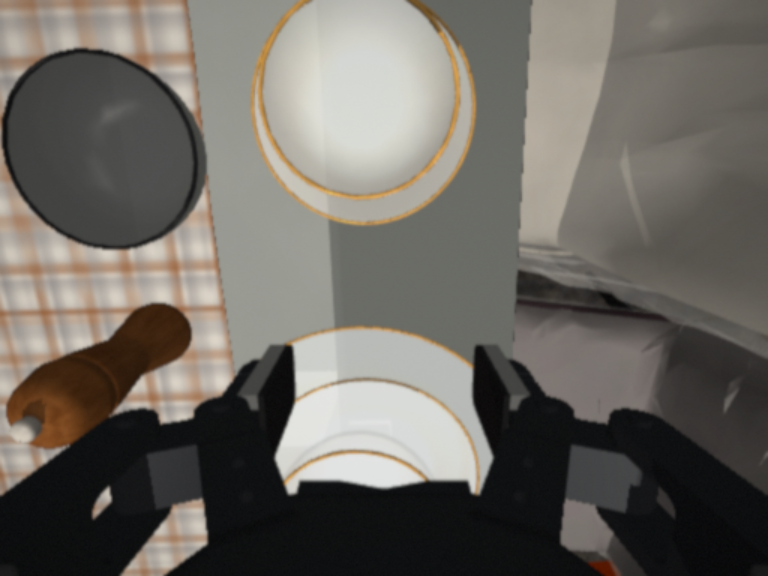

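```bash
cat >> h.py <<'E'
from scipy.spatial.transform import Rotation as Ro
def delta(target):
    s=ctrl.read_state(); R=Ro.from_euler('xyz',s['tool_rot']).as_matrix()
    return np.round(R.T@(np.array(target)-s['eef_pos'])/750,4)
def pose():
    s=ctrl.read_state(); R=Ro.from_euler('xyz',s['tool_rot']).as_matrix()
    print('t',round(s['clock'],2),np.round(s['eef_pos'],1),'w',round(s['width'],1),'F',np.round(s['force'],1)); print(np.round(R,3))
E
python3 - <<'E'
from h import *
i=ctrl.camera_info('wrist')
for n,p,z in [('near',(243,150),18),('L',(168,70),18),('R',(317,70),18),('bignear',(243,217),20),('bigL',(195,229),20),('bowlL',(171,66),68),('bowlR',(307,60),68),('bowlnear',(243,132),68)]: print(n,np.round(unproj('wrist',p,z,i)))
E
```

```text
near [ 412. -343.   18.]
L [ 338. -245.   18.]
R [ 504. -262.   18.]
bignear [ 402. -426.   20.]
bigL [ 339. -436.   20.]
bowlL [ 355. -250.   68.]
bowlR [ 485. -258.   68.]
bowlnear [ 416. -319.   68.]
```

Request:
servo_tool(
  rows=[
    {"dx": 0, "dy": 0, "dz": -0.02, "wx": 0, "wy": 0, "wz": 1, "fingers": 0.3},
    {"dx": 0, "dy": 0, "dz": 0, "wx": 0.1, "wy": 0, "wz": 1, "fingers": 0.3},
    {"dx": 0, "dy": 0, "dz": 0, "wx": 0, "wy": 0, "wz": 0.5, "fingers": 0.3},
    {"dx": 0, "dy": 0, "dz": 0, "wx": 0, "wy": 0, "wz": 0, "fingers": 0.3},
  ],
)

```text
clock: 3.52
eef_pos: [409.1, -366.6, 230.7]
tool_rot: [1.579, 1.309, 1.463]
force: [0.7, -0.4, 0.7]
width: 60.1
```

Run:
```python
from h import *
pose()
for z in (60,3):
    print(delta([406,-370,z]))
```

```text
t 3.52 [ 409.1 -366.6  230.7] w 60.1 F [ 0.7 -0.4  0.7]
[[ 0.028  0.112  0.993]
 [ 0.257  0.959 -0.115]
 [-0.966  0.259 -0.002]]
[ 0.2186 -0.0637 -0.0031]
[ 0.292  -0.0833 -0.0029]
```

Request:
servo_tool(
  rows=[
    {"dx": 0.055, "dy": -0.016, "dz": -0.003, "wx": 0, "wy": 0, "wz": 0, "fingers": 0.3},
    {"dx": 0.055, "dy": -0.016, "dz": 0, "wx": 0, "wy": 0, "wz": 0, "fingers": 0.3},
    {"dx": 0.055, "dy": -0.016, "dz": 0, "wx": 0, "wy": 0, "wz": 0, "fingers": 0.3},
    {"dx": 0.055, "dy": -0.016, "dz": 0, "wx": 0, "wy": 0, "wz": 0, "fingers": 0.3},
    {"dx": 0.04, "dy": -0.012, "dz": 0, "wx": 0, "wy": 0, "wz": 0, "fingers": 0.3},
  ],
)

```text
clock: 4.15
eef_pos: [406.7, -368.5, 26.8]
tool_rot: [1.579, 1.309, 1.467]
force: [0.3, 0.0, -0.1]
width: 59.9
```

Request:
servo_tool(
  rows=[
    {"dx": 0.018, "dy": -0.004, "dz": 0, "wx": 0, "wy": 0, "wz": 0, "fingers": 0.3},
    {"dx": 0.012, "dy": -0.003, "dz": 0, "wx": 0, "wy": 0, "wz": 0, "fingers": 0.3},
    {"dx": 0, "dy": 0, "dz": 0, "wx": 0, "wy": 0, "wz": 0, "fingers": 0.3},
  ],
)

```text
clock: 4.53
eef_pos: [406.7, -369.3, 5.5]
tool_rot: [1.575, 1.309, 1.461]
force: [-0.1, -0.3, 1.6]
width: 59.7
```

Run:
```python
from h import *
pose(); i=ctrl.camera_info('wrist')
save('wrist','w3.png');save('side','s3.png')
for l,z in [('saucer',0),('soup_bowl',4),('bowl_rim',68),('place_mat',1)]:
    for d in ctrl.mark_of(l,'wrist')[:2]: print(l,round(d['conf'],2),np.round(d['point']),np.round(unproj('wrist',d['point'],z,i)))
```

```text
t 4.53 [ 406.7 -369.3    5.5] w 59.7 F [-0.1 -0.3  1.6]
[[ 0.028  0.111  0.993]
 [ 0.257  0.96  -0.114]
 [-0.966  0.259 -0.001]]
soup_bowl 0.66 [254.  25.] [ 418. -256.    4.]
```

View pics/w3.png

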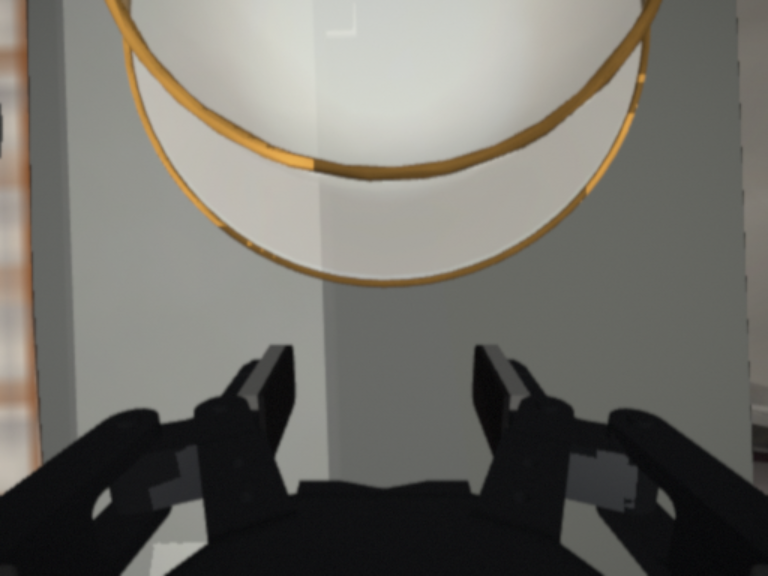

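View pics/s3.png

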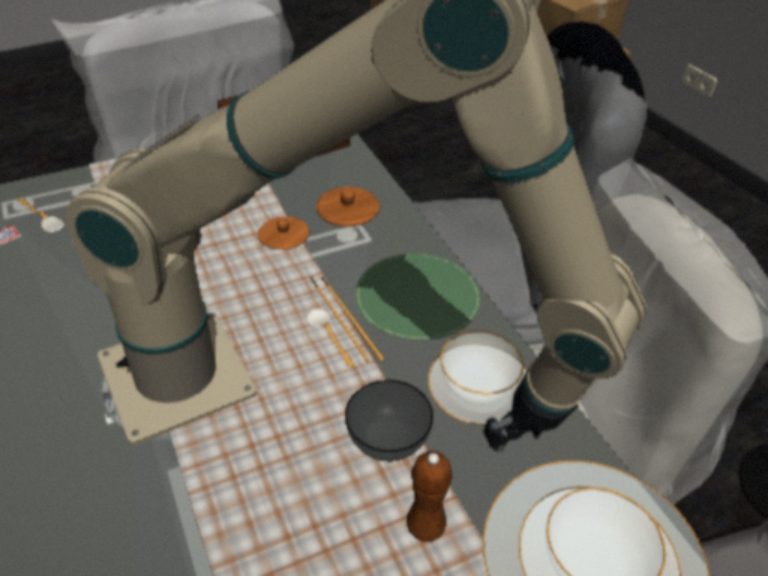

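The fingers straddle the plate's near edge symmetrically: finger midpoint at x=384, lowest point of the rim at 388, scaled. I lower slightly, then approach slowly until contact.

Request:
servo_tool(
  rows=[
    {"dx": 0.008, "dy": 0.012, "dz": 0, "wx": 0, "wy": 0, "wz": 0, "fingers": 0.3},
    {"dx": 0.003, "dy": 0.009, "dz": 0, "wx": 0, "wy": 0, "wz": 0, "fingers": 0.3},
    {"dx": 0.0014, "dy": 0.005, "dz": 0, "wx": 0, "wy": 0, "wz": 0, "fingers": 0.3},
    {"dx": 0.0014, "dy": 0.005, "dz": 0, "wx": 0, "wy": 0, "wz": 0, "fingers": 0.3},
  ],
)

```text
clock: 5.32
eef_pos: [409.3, -344.1, 1.1]
tool_rot: [1.577, 1.309, 1.462]
force: [-0.2, 0.2, 0.0]
width: 59.4
```

Request:
servo_tool(
  rows=[
    {"dx": 0.0014, "dy": 0.005, "dz": 0, "wx": 0, "wy": 0, "wz": 0, "fingers": 0.3},
    {"dx": 0.0014, "dy": 0.005, "dz": 0, "wx": 0, "wy": 0, "wz": 0, "fingers": 0.3},
    {"dx": 0.0014, "dy": 0.005, "dz": 0, "wx": 0, "wy": 0, "wz": 0, "fingers": 0.3},
  ],
)

```text
clock: 5.7
eef_pos: [411.0, -334.2, 1.1]
tool_rot: [1.571, 1.312, 1.455]
force: [0.9, -4.1, 0.2]
width: 59.8
```

Run:
```python
from h import *
pose(); save('wrist','w4.png')
```

```text
t 5.7 [ 411.  -334.2    1.1] w 59.8 F [ 0.9 -4.1  0.2]
[[ 0.03   0.112  0.993]
 [ 0.255  0.96  -0.116]
 [-0.967  0.256 -0.   ]]
```

View pics/w4.png

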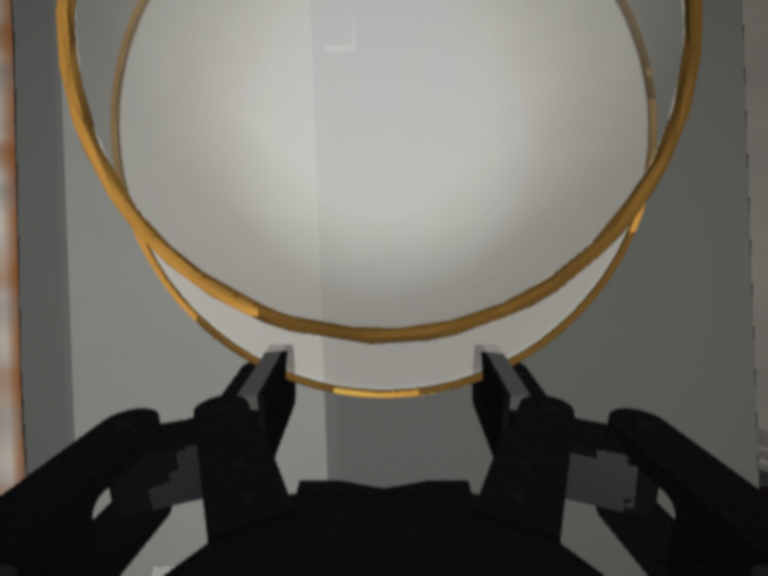

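Both fingers are in even contact with the plate rim, near (280,365) and (490,365), at about 4 N and clear of the bowl. Now the push.

Request:
servo_tool(
  rows=[
    {"dx": 0.0017, "dy": 0.0064, "dz": 0, "wx": 0, "wy": 0, "wz": 0, "fingers": 0.3},
    {"dx": 0.0021, "dy": 0.0077, "dz": 0, "wx": 0, "wy": 0, "wz": 0, "fingers": 0.3},
    {"dx": 0.0024, "dy": 0.009, "dz": 0, "wx": 0, "wy": 0, "wz": 0, "fingers": 0.3},
    {"dx": 0.0028, "dy": 0.0103, "dz": 0, "wx": 0, "wy": 0, "wz": 0, "fingers": 0.3},
    {"dx": 0.0028, "dy": 0.0103, "dz": 0, "wx": 0, "wy": 0, "wz": 0, "fingers": 0.3},
  ],
)

```text
clock: 6.38
eef_pos: [414.4, -298.4, 0.9]
tool_rot: [1.578, 1.309, 1.463]
force: [-0.7, -3.1, 1.2]
width: 59.8
```

Request:
servo_tool(
  rows=[
    {"dx": 0.0028, "dy": 0.0103, "dz": 0, "wx": 0, "wy": 0, "wz": 0, "fingers": 0.3},
    {"dx": 0.0028, "dy": 0.0103, "dz": 0, "wx": 0, "wy": 0, "wz": 0, "fingers": 0.3},
    {"dx": 0.0028, "dy": 0.0103, "dz": 0, "wx": 0, "wy": 0, "wz": 0, "fingers": 0.3},
    {"dx": 0.0028, "dy": 0.0103, "dz": 0, "wx": 0, "wy": 0, "wz": 0, "fingers": 0.3},
    {"dx": 0.0028, "dy": 0.0103, "dz": 0, "wx": 0, "wy": 0, "wz": 0, "fingers": 0.3},
  ],
)

```text
clock: 7.0
eef_pos: [419.1, -258.8, 0.8]
tool_rot: [1.577, 1.309, 1.462]
force: [0.2, -3.7, 0.5]
width: 59.7
```

Run:
```python
from h import *
pose(); save('wrist','w5.png'); print(delta([438.4,-102.5,1]))
```

```text
t 7.0 [ 419.1 -258.8    0.8] w 59.7 F [ 0.2 -3.7  0.5]
[[ 0.028  0.111  0.993]
 [ 0.257  0.959 -0.115]
 [-0.966  0.259 -0.002]]
[0.054  0.2005 0.0022]
```

View pics/w5.png

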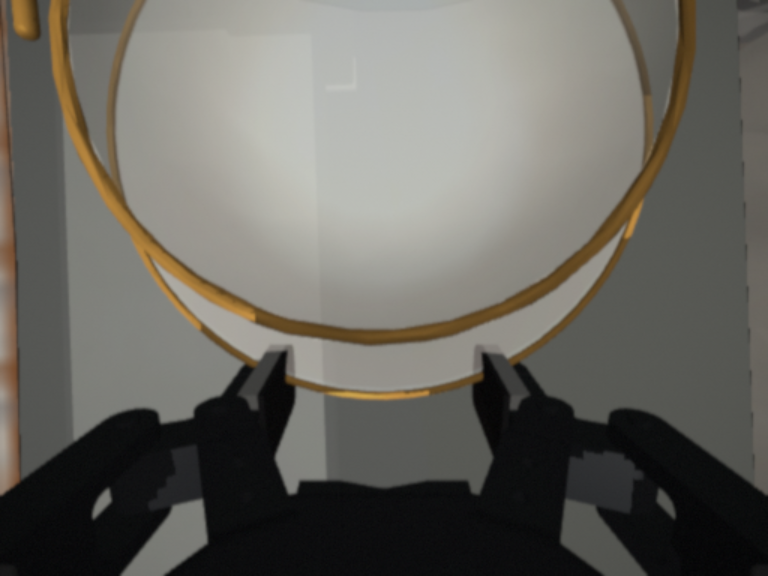

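Run:
```python
from h import *
for p in [(254,239),(235,243),(213,188),(207,186)]: print(np.round(unproj('side',p,4)))
i=ctrl.camera_info('wrist'); print(np.round(unproj('wrist',(18,22),3,i)))
```

```text
[ 313. -131.    4.]
[ 265. -120.    4.]
[304.  88.   4.]
[293. 103.   4.]
[ 309. -130.    3.]
```

Chopstick tip at x≈313, and the plate's left edge stays at x>345, so it's clear. I continue: 155 mm remaining along tool axes (0.054, 0.2005).

Request:
servo_tool(
  rows=[
    {"dx": 0.0028, "dy": 0.0103, "dz": 0, "wx": 0, "wy": 0, "wz": 0, "fingers": 0.3},
    {"dx": 0.0028, "dy": 0.0103, "dz": 0, "wx": 0, "wy": 0, "wz": 0, "fingers": 0.3},
    {"dx": 0.0028, "dy": 0.0103, "dz": 0, "wx": 0, "wy": 0, "wz": 0, "fingers": 0.3},
    {"dx": 0.0028, "dy": 0.0103, "dz": 0.0005, "wx": 0, "wy": 0, "wz": 0, "fingers": 0.3},
    {"dx": 0.0028, "dy": 0.0103, "dz": 0.0005, "wx": 0, "wy": 0, "wz": 0, "fingers": 0.3},
  ],
)

```text
clock: 7.68
eef_pos: [424.4, -219.1, 0.7]
tool_rot: [1.578, 1.309, 1.462]
force: [0.6, -3.3, 1.6]
width: 59.7
```

Request:
servo_tool(
  rows=[
    {"dx": 0.0028, "dy": 0.0103, "dz": 0, "wx": 0, "wy": 0, "wz": 0, "fingers": 0.3},
    {"dx": 0.0028, "dy": 0.0103, "dz": 0, "wx": 0, "wy": 0, "wz": 0, "fingers": 0.3},
    {"dx": 0.0028, "dy": 0.0103, "dz": 0, "wx": 0, "wy": 0, "wz": 0, "fingers": 0.3},
    {"dx": 0.0028, "dy": 0.0103, "dz": 0.0005, "wx": 0, "wy": 0, "wz": 0, "fingers": 0.3},
    {"dx": 0.0028, "dy": 0.0103, "dz": 0.0005, "wx": 0, "wy": 0, "wz": 0, "fingers": 0.3},
  ],
)

```text
clock: 8.3
eef_pos: [429.7, -179.4, 0.5]
tool_rot: [1.578, 1.309, 1.462]
force: [-0.3, -3.7, 2.1]
width: 59.6
```

Request:
servo_tool(
  rows=[
    {"dx": 0.0028, "dy": 0.0103, "dz": 0, "wx": 0, "wy": 0, "wz": 0, "fingers": 0.3},
    {"dx": 0.0028, "dy": 0.0103, "dz": 0, "wx": 0, "wy": 0, "wz": 0, "fingers": 0.3},
    {"dx": 0.0028, "dy": 0.0103, "dz": 0, "wx": 0, "wy": 0, "wz": 0, "fingers": 0.3},
    {"dx": 0.0024, "dy": 0.009, "dz": 0, "wx": 0, "wy": 0, "wz": 0, "fingers": 0.3},
    {"dx": 0.0017, "dy": 0.006, "dz": 0, "wx": 0, "wy": 0, "wz": 0, "fingers": 0.3},
  ],
)

```text
clock: 8.93
eef_pos: [433.8, -143.9, 0.4]
tool_rot: [1.578, 1.309, 1.463]
force: [-0.5, -3.6, 0.9]
width: 59.6
```

Run:
```python
from h import *
pose(); save('wrist','w6.png'); save('side','s6.png');save('scene','c6.png');print(delta([438.4,-102.5,1]))
for c in ['side','scene']:
  for l,z in [('saucer',1),('soup_bowl',5),('bowl_rim',69),('place_mat',1)]:
    for d in ctrl.mark_of(l,c)[:2]: print(c,l,round(d['conf'],2),np.round(d['point']),np.round(unproj(c,d['point'],z)))
```

```text
t 8.93 [ 4.338e+02 -1.439e+02  4.000e-01] w 59.6 F [-0.5 -3.6  0.9]
[[ 0.028  0.111  0.993]
 [ 0.257  0.959 -0.114]
 [-0.966  0.259 -0.002]]
[0.0135 0.0534 0.    ]
side saucer 0.72 [286. 208.] [444. -74.   1.]
side soup_bowl 0.7 [285. 206.] [443. -70.   5.]
side soup_bowl 0.68 [258. 291.] [ 244. -271.    5.]
side bowl_rim 0.72 [284. 185.] [444. -55.  69.]
side bowl_rim 0.68 [259. 273.] [ 246. -270.   69.]
scene saucer 0.71 [272. 206.] [436. -71.   1.]
scene soup_bowl 0.67 [272. 205.] [434. -69.   5.]
scene bowl_rim 0.58 [271. 183.] [431. -63.  69.]
scene bowl_rim 0.38 [272. 207.] [308.  17.  69.]
scene place_mat 0.62 [256. 208.] [448. -28.   1.]
```

View pics/s6.png

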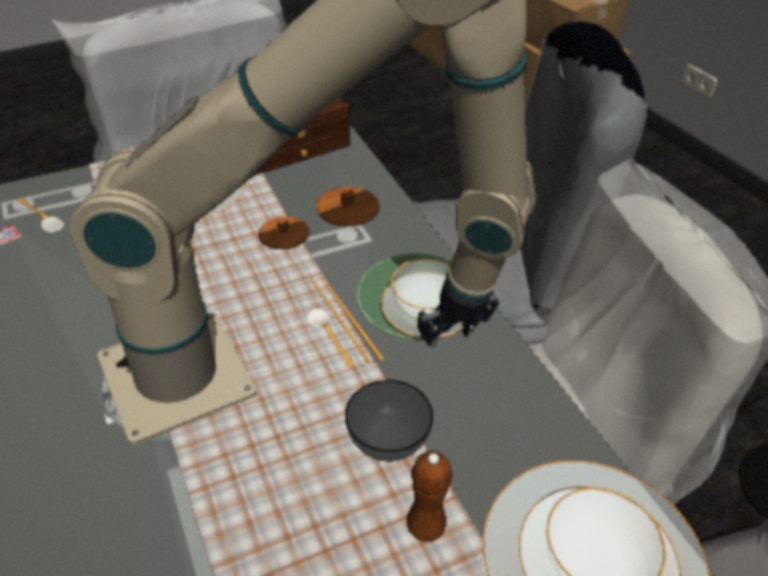

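View pics/w6.png

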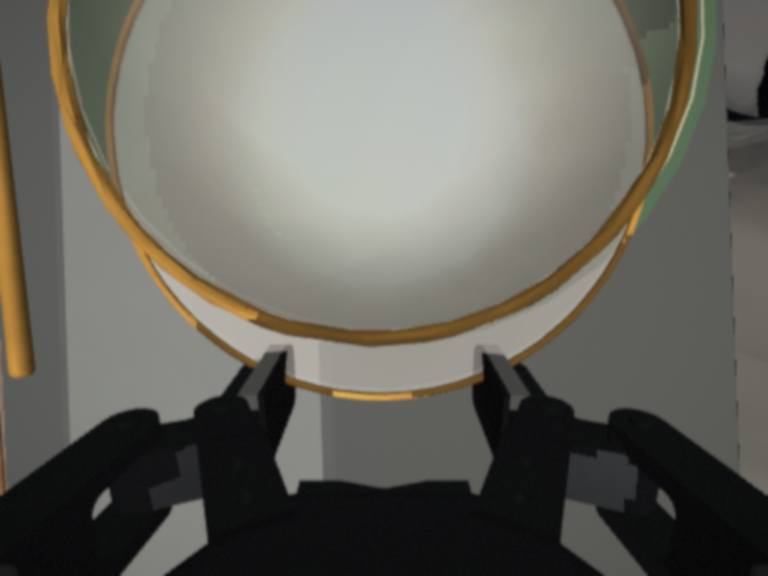

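The plate is about 41 mm short of the mat centre and the bowl hasn't shifted on it. I finish the push, decelerating.

Request:
servo_tool(
  rows=[
    {"dx": 0.0021, "dy": 0.0077, "dz": 0, "wx": 0, "wy": 0, "wz": 0, "fingers": 0.3},
    {"dx": 0.0025, "dy": 0.0103, "dz": 0, "wx": 0, "wy": 0, "wz": 0, "fingers": 0.3},
    {"dx": 0.0025, "dy": 0.0103, "dz": 0, "wx": 0, "wy": 0, "wz": 0, "fingers": 0.3},
    {"dx": 0.0025, "dy": 0.0103, "dz": 0, "wx": 0, "wy": 0, "wz": 0, "fingers": 0.3},
    {"dx": 0.0021, "dy": 0.0077, "dz": 0, "wx": 0, "wy": 0, "wz": 0, "fingers": 0.3},
  ],
)

```text
clock: 10.1
eef_pos: [437.9, -108.1, 0.9]
tool_rot: [1.578, 1.309, 1.463]
force: [-0.0, -2.0, -1.1]
width: 60.0
```

Request:
servo_tool(
  rows=[
    {"dx": 0.0011, "dy": 0.004, "dz": 0, "wx": 0, "wy": 0, "wz": 0, "fingers": 0.3},
    {"dx": 0.0004, "dy": 0.0015, "dz": 0, "wx": 0, "wy": 0, "wz": 0, "fingers": 0.3},
    {"dx": 0, "dy": 0, "dz": 0, "wx": 0, "wy": 0, "wz": 0, "fingers": 0.3},
  ],
)

```text
clock: 10.48
eef_pos: [438.3, -104.7, 0.8]
tool_rot: [1.578, 1.309, 1.462]
force: [-0.4, -1.3, -0.9]
width: 59.7
```

Run:
```python
from h import *
pose(); save('wrist','w7.png'); im=save('side','s7.png')
cv2.imwrite('pics/s7c.png',cv2.resize(im[150:250,220:340,::-1],None,fx=6,fy=6,interpolation=2))
print(delta([438.4,-102.5,1]))
for c in ['side','scene']:
  if c=='scene': save('scene','c7.png')
  for l,z in [('saucer',1),('soup_bowl',5),('bowl_rim',69),('place_mat',1)]:
    for d in ctrl.mark_of(l,c)[:1]: print(c,l,round(d['conf'],2),np.round(d['point']),np.round(unproj(c,d['point'],z)))
```

```text
t 10.47 [ 438.3 -104.7    0.8] w 59.7 F [-0.4 -1.3 -0.9]
[[ 0.028  0.111  0.993]
 [ 0.257  0.959 -0.115]
 [-0.966  0.259 -0.002]]
[ 0.0005  0.0029 -0.0002]
side saucer 0.94 [276. 197.] [441. -22.   1.]
side soup_bowl 0.95 [277. 198.] [441. -32.   5.]
side bowl_rim 0.74 [278. 176.] [450. -17.  69.]
scene saucer 0.71 [260. 210.] [432. -31.   1.]
scene soup_bowl 0.57 [257. 210.] [426. -17.   5.]
scene bowl_rim 0.69 [254. 182.] [459. -27.  69.]
scene place_mat 0.79 [256. 208.] [447. -28.   1.]
```

View pics/s7c.png

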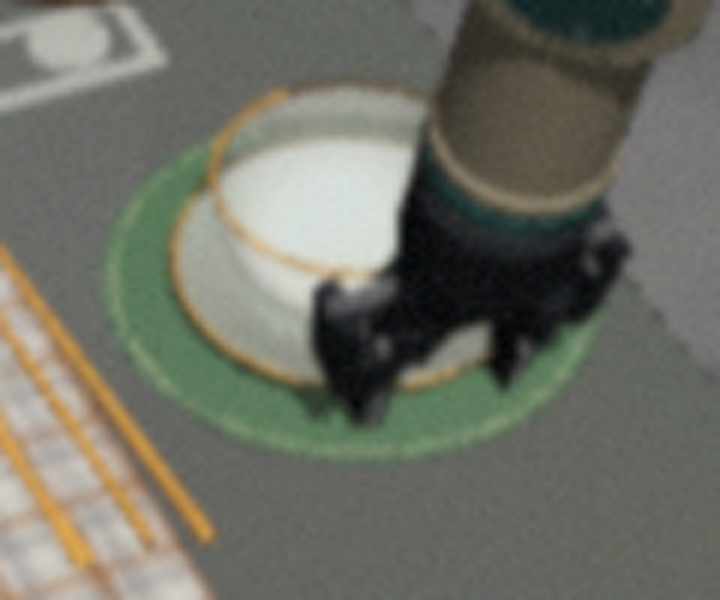

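View pics/w7.png

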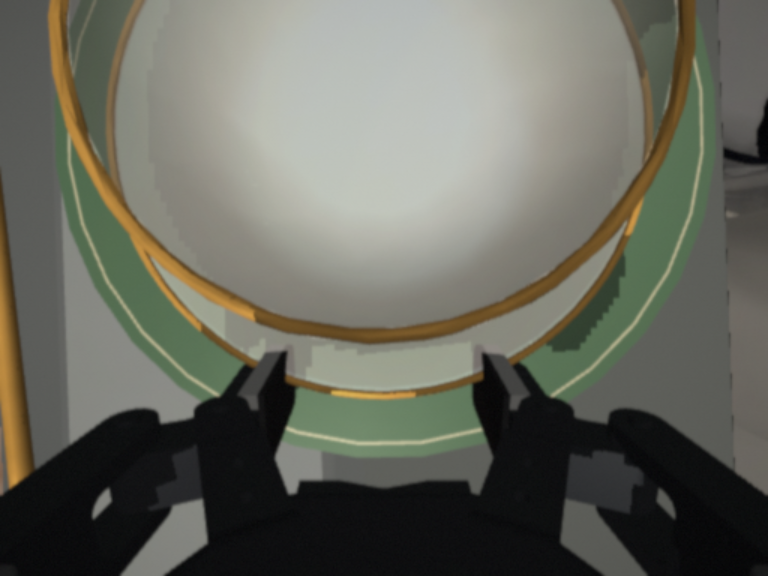

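Run:
```python
from h import *
i=ctrl.camera_info('wrist')
u=lambda x,y,z:unproj('wrist',(x/1.5,y/1.5),z,i)
p=lambda *a:print(np.round(u(*a),1))
p(384,397,18);p(384,455,1)
# mat circle fit & saucer circle fit
def fit(pts,z):
    P=np.array([u(x,y,z)[:2] for x,y in pts]); A=np.c_[2*P,np.ones(len(P))]; s=np.linalg.lstsq(A,(P**2).sum(1),rcond=None)[0]
    print(np.round(s[:2],1),round(np.sqrt(s[2]+s[0]**2+s[1]**2),1))
fit([(697,60),(702,120),(692,200),(640,305),(600,355),(555,397),(480,430),(384,443),(300,432),(215,393),(140,315),(95,240),(70,150)],1)
fit([(146,255),(200,325),(255,362),(384,397),(500,370),(575,312),(630,235),(648,110),(650,160)],18)
fit([(50,30),(65,105),(110,200),(165,258),(255,310),(384,336),(500,310),(600,235),(660,145),(692,60)],69)
```

```text
[ 437.  -112.3   18. ]
[ 434.2 -136.3    1. ]
[448.1 -23.4] 109.3
[446.1 -29.9] 82.7
[444.6 -25.5] 62.4
```

The mat fits to a centre of (448,-23.5), the plate to (446,-30) with r 82.7, as expected. It needs about 6 mm more.

Request:
servo_tool(
  rows=[
    {"dx": 0.0006, "dy": 0.0025, "dz": 0.0002, "wx": 0, "wy": 0, "wz": 0, "fingers": 0.3},
    {"dx": 0.0006, "dy": 0.0028, "dz": 0.0002, "wx": 0, "wy": 0, "wz": 0, "fingers": 0.3},
    {"dx": 0.0005, "dy": 0.0024, "dz": 0.0002, "wx": 0, "wy": 0, "wz": 0, "fingers": 0.3},
    {"dx": 0, "dy": 0, "dz": 0, "wx": 0, "wy": 0, "wz": 0, "fingers": 0.3},
  ],
)

```text
clock: 11.52
eef_pos: [439.6, -98.6, 1.2]
tool_rot: [1.577, 1.309, 1.462]
force: [-1.2, -2.0, -1.7]
width: 59.7
```

Request:
servo_tool(
  rows=[
    {"dx": -0.003, "dy": -0.01, "dz": 0, "wx": 0, "wy": 0, "wz": 0, "fingers": 0.3},
    {"dx": -0.006, "dy": -0.025, "dz": 0, "wx": 0, "wy": 0, "wz": 0, "fingers": 0.3},
    {"dx": -0.06, "dy": -0.01, "dz": 0, "wx": 0, "wy": 0, "wz": 0, "fingers": 0.3},
    {"dx": -0.08, "dy": 0, "dz": 0, "wx": 0, "wy": 0, "wz": -0.5, "fingers": 0.3},
    {"dx": -0.08, "dy": 0, "dz": 0, "wx": 0, "wy": 0, "wz": -1, "fingers": 0.3},
  ],
)

```text
clock: 12.15
eef_pos: [430.4, -176.1, 160.6]
tool_rot: [1.591, 1.469, 1.47]
force: [1.2, 0.4, -0.3]
width: 59.7
```

Request:
servo_tool(
  rows=[
    {"dx": -0.05, "dy": 0, "dz": 0, "wx": 0, "wy": 0, "wz": -1, "fingers": 0.3},
    {"dx": 0, "dy": 0, "dz": 0, "wx": 0, "wy": 0, "wz": 0, "fingers": 0.3},
  ],
)

```text
clock: 12.4
eef_pos: [433.1, -175.7, 199.2]
tool_rot: [-0.361, 1.566, -0.472]
force: [-0.0, -0.8, -0.5]
width: 60.2
```

Run:
```python
from h import *
pose(); i=ctrl.camera_info('wrist'); save('wrist','w8.png')
for l,z in [('saucer',1),('soup_bowl',5),('bowl_rim',69),('place_mat',1)]:
    for d in ctrl.mark_of(l,'wrist')[:1]: print(l,round(d['conf'],2),np.round(d['point']),np.round(unproj('wrist',d['point'],z,i)))
im=save('side','s8.png')
cv2.imwrite('pics/s8c.png',cv2.resize(im[150:250,220:340,::-1],None,fx=6,fy=6,interpolation=2))
for l,z in [('saucer',1),('soup_bowl',5),('bowl_rim',69),('place_mat',1)]:
    for d in ctrl.mark_of(l,'side')[:1]: print(l,round(d['conf'],2),np.round(d['point']),np.round(unproj('side',d['point'],z)))
```

```text
t 12.4 [ 433.1 -175.7  199.2] w 60.2 F [-0.  -0.8 -0.5]
[[ 0.004  0.11   0.994]
 [-0.002  0.994 -0.11 ]
 [-1.    -0.002  0.004]]
soup_bowl 0.86 [117. 260.] [ 249. -268.    5.]
saucer 0.56 [278. 194.] [454. -16.   1.]
soup_bowl 0.59 [279. 195.] [451. -23.   5.]
bowl_rim 0.92 [258. 273.] [ 243. -270.   69.]
```

View pics/w8.png

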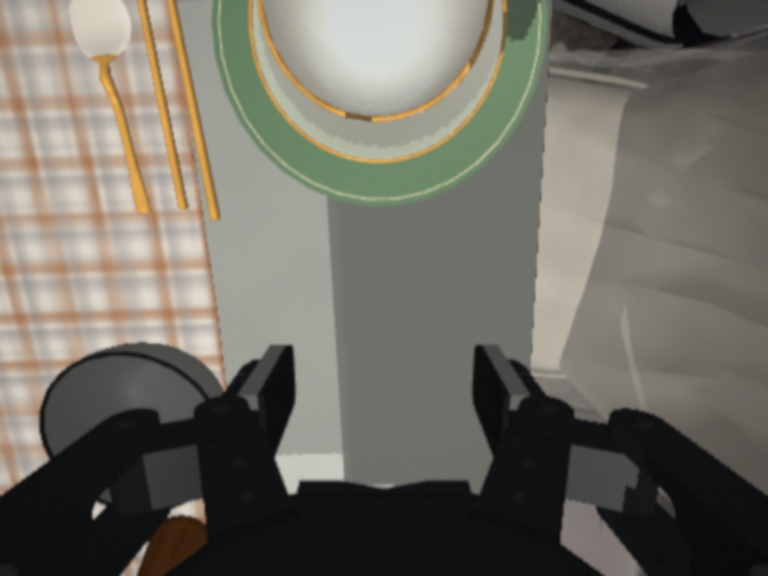

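View pics/s8c.png

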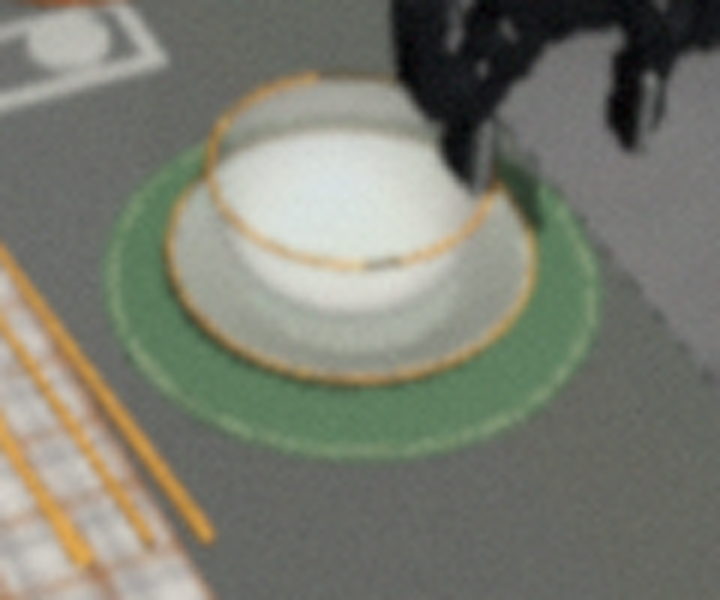

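Run:
```python
from h import *
print(delta([445,-55,230]))
```

```text
[-0.0458  0.1637  0.0004]
```

Request:
servo_tool(
  rows=[
    {"dx": -0.015, "dy": 0.054, "dz": 0, "wx": 0, "wy": 0, "wz": 0, "fingers": 0.3},
    {"dx": -0.015, "dy": 0.054, "dz": 0, "wx": 0, "wy": 0, "wz": 0, "fingers": 0.3},
    {"dx": -0.015, "dy": 0.055, "dz": 0, "wx": 0, "wy": 0, "wz": 0, "fingers": 0.3},
    {"dx": 0, "dy": 0, "dz": 0, "wx": 0, "wy": 0, "wz": 0, "fingers": 0.3},
  ],
)

```text
clock: 13.4
eef_pos: [445.8, -51.7, 230.4]
tool_rot: [1.973, 1.569, 1.864]
force: [0.3, -0.1, 0.1]
width: 59.6
```

Run:
```python
from h import *
pose(); i=ctrl.camera_info('wrist'); save('wrist','w9.png')
for l,z in [('saucer',1),('soup_bowl',5),('bowl_rim',69),('place_mat',1)]:
    for d in ctrl.mark_of(l,'wrist')[:1]: print(l,round(d['conf'],2),np.round(d['point']),np.round(unproj('wrist',d['point'],z,i)))
import pickle; pickle.dump(i,open('i9.pkl','wb'))
```

```text
t 13.4 [445.8 -51.7 230.4] w 59.6 F [ 0.3 -0.1  0.1]
[[-0.001  0.109  0.994]
 [ 0.002  0.994 -0.109]
 [-1.     0.002 -0.001]]
soup_bowl 0.75 [253. 139.] [445. -17.   5.]
bowl_rim 0.73 [252. 143.] [445. -15.  69.]
```

View pics/w9.png

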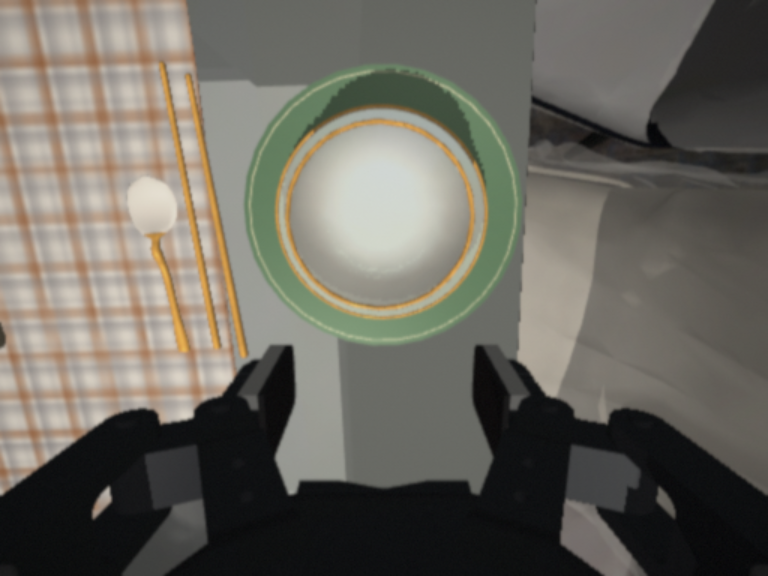

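Run:
```python
from h import *; import pickle
i=pickle.load(open('i9.pkl','rb')); im=cv2.imread('pics/raw_w9.png')
hsv=cv2.cvtColor(im,cv2.COLOR_BGR2HSV)
gold=(hsv[...,0]>10)&(hsv[...,0]<25)&(hsv[...,1]>90)
yy,xx=np.nonzero(gold)
def fit(P):
    A=np.c_[2*P,np.ones(len(P))]; w=np.ones(len(P),bool)
    for _ in range(6):
        s=np.linalg.lstsq(A[w],(P[w]**2).sum(1),rcond=None)[0]; r=np.sqrt(s[2]+s[0]**2+s[1]**2)
        e=abs(np.hypot(*(P-s[:2]).T)-r); w=e<max(1.5,np.median(e[w])*2.5)
    return np.round(s[:2],1),round(r,1),w.sum()
U=lambda x,y,z:unproj('wrist',(x,y),z,i)[:2]
m=(xx>170)&(xx<340)&(yy<230)
px=np.c_[xx,yy][m]
rr=np.hypot(px[:,0]-254,(px[:,1]-141))
P69=np.array([U(x,y,69) for x,y in px]); P18=np.array([U(x,y,19) for x,y in px])
d=np.hypot(*(P69-[446,-20]).T); print('bowl',fit(P69[(d<68)]))
d=np.hypot(*(P18-[447,-24]).T); print('sauc',fit(P18[(d>78)&(d<88)]))
g=((hsv[...,0]>45)&(hsv[...,0]<85)&(hsv[...,1]>50)).astype(np.uint8)
c=max(cv2.findContours(g,0,cv2.CHAIN_APPROX_NONE)[0],key=cv2.contourArea)[:,0]
P=np.array([U(x,y,1) for x,y in c]); print('mat',fit(P))
```

```text
bowl (array([445.6, -18.8]), np.float64(62.6), np.int64(1181))
sauc (array([446. , -22.9]), np.float64(82.7), np.int64(962))
mat (array([447.4, -22.5]), np.float64(113.2), np.int64(544))
```

The plate fits to (446,-23) and the mat to (447,-22.5), so the plate is centred within about 1.5 mm. The bowl's mouth is at about (446,-19). Next I go to the large lid.

Request:
servo_tool(
  rows=[
    {"dx": 0.005, "dy": 0.07, "dz": 0.008, "wx": -0.5, "wy": 0, "wz": 0, "fingers": 0.1},
    {"dx": 0.015, "dy": 0.075, "dz": 0, "wx": -0.6, "wy": 0, "wz": 0, "fingers": 0.1},
    {"dx": 0.015, "dy": 0.075, "dz": 0, "wx": 0, "wy": 0, "wz": 0, "fingers": 0.1},
    {"dx": 0.015, "dy": 0.075, "dz": 0, "wx": 0, "wy": 0, "wz": 0, "fingers": 0.1},
    {"dx": 0.015, "dy": 0.075, "dz": 0, "wx": 0, "wy": 0, "wz": 0, "fingers": 0.1},
  ],
)

```text
clock: 14.28
eef_pos: [460.9, 221.8, 180.7]
tool_rot: [-2.882, 1.569, -2.885]
force: [1.1, 0.1, -0.6]
width: 76.8
```

Request:
servo_tool(
  rows=[
    {"dx": 0, "dy": 0, "dz": 0, "wx": 0, "wy": 0, "wz": 0, "fingers": 0.1},
    {"dx": 0, "dy": 0, "dz": 0, "wx": 0, "wy": 0, "wz": 0, "fingers": 0.1},
  ],
)

```text
clock: 14.52
eef_pos: [460.6, 219.8, 180.9]
tool_rot: [-2.628, 1.568, -2.63]
force: [0.3, 0.3, -0.6]
width: 76.9
```

Run:
```python
from h import *
pose(); i=ctrl.camera_info('wrist'); save('wrist','w10.png')
import pickle; pickle.dump(i,open('i10.pkl','wb'))
for l,z in [('wooden_lid',0),('lid_knob',37),('lid_seat',9)]:
    for d in ctrl.mark_of(l,'wrist')[:2]: print(l,round(d['conf'],2),np.round(d['point']),np.round(unproj('wrist',d['point'],z,i)))
```

```text
t 14.53 [460.6 219.8 180.9] w 76.9 F [ 0.3  0.3 -0.6]
[[-0.002  0.001  1.   ]
 [-0.001  1.    -0.001]
 [-1.    -0.001 -0.002]]
wooden_lid 0.97 [247. 137.] [450. 260.   0.]
wooden_lid 0.69 [110. 152.] [300. 243.   0.]
lid_knob 0.84 [ 93. 153.] [303. 247.  37.]
lid_knob 0.7 [246. 139.] [451. 260.  37.]
lid_seat 0.84 [102. 149.] [297. 248.   9.]
lid_seat 0.68 [248. 136.] [451. 261.   9.]
```

View pics/w10.png

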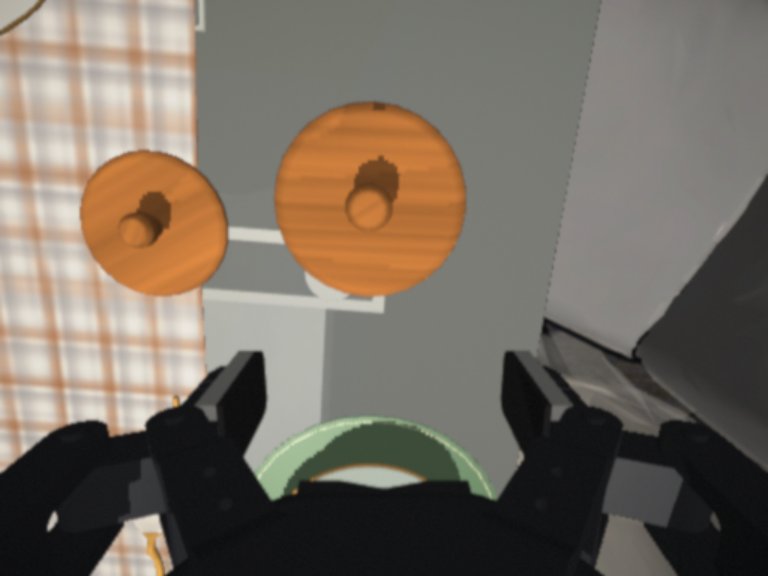

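The larger lid, at (370,200) scaled, is 190 px wide against the smaller's 145 px at (153,223). The choice stands. I fit its flange circle.

Run:
```python
from h import *; import pickle
i=pickle.load(open('i10.pkl','rb')); im=cv2.imread('pics/raw_w10.png'); hsv=cv2.cvtColor(im,cv2.COLOR_BGR2HSV)
g=((hsv[...,0]>5)&(hsv[...,0]<25)&(hsv[...,1]>120)).astype(np.uint8); g[:, :175]=0; g[230:]=0
c=max(cv2.findContours(g,0,cv2.CHAIN_APPROX_NONE)[0],key=cv2.contourArea)
c=cv2.convexHull(c)[:,0]
for z in (9,18):
    P=np.array([unproj('wrist',p,z,i)[:2] for p in c]); print(z,cv2.minEnclosingCircle(P.astype(np.float32)))
print(unproj('wrist',(370/1.5,208/1.5),48,i))
print(delta([450,260,100]),delta([450,260,23]))
```

```text
9 ((449.8015441894531, 261.53570556640625), 66.48929595947266)
18 ((450.10443115234375, 262.20538330078125), 64.58721923828125)
[451.36877078 261.97901268  48.        ]
[ 0.1088  0.0538 -0.0147] [ 0.2115  0.0538 -0.0145]
```

Request:
servo_tool(
  rows=[
    {"dx": 0.03, "dy": 0.028, "dz": -0.007, "wx": 0, "wy": 0, "wz": 0, "fingers": 0.1},
    {"dx": 0.05, "dy": 0.028, "dz": -0.007, "wx": 0, "wy": 0, "wz": 0, "fingers": 0.1},
    {"dx": 0.05, "dy": 0, "dz": 0, "wx": 0, "wy": 0, "wz": 0, "fingers": 0.1},
    {"dx": 0.03, "dy": 0, "dz": 0, "wx": 0, "wy": 0, "wz": 0, "fingers": 0.1},
    {"dx": 0, "dy": 0, "dz": 0, "wx": 0, "wy": 0, "wz": 0, "fingers": 0.1},
  ],
)

```text
clock: 15.35
eef_pos: [449.1, 261.9, 60.3]
tool_rot: [-2.752, 1.566, -2.754]
force: [0.0, -0.2, -0.2]
width: 76.7
```

Run:
```python
from h import *
pose(); print(delta([450.3,261.8,20]))
```

```text
t 15.35 [449.1 261.9  60.3] w 76.7 F [ 0.  -0.2 -0.2]
[[-0.004  0.002  1.   ]
 [-0.002  1.    -0.002]
 [-1.    -0.002 -0.004]]
[ 0.0537 -0.      0.0019]
```

Request:
servo_tool(
  rows=[
    {"dx": 0.025, "dy": 0, "dz": 0.0015, "wx": 0, "wy": 0, "wz": 0, "fingers": 0.1},
    {"dx": 0.02, "dy": 0, "dz": 0, "wx": 0, "wy": 0, "wz": 0, "fingers": 0.1},
    {"dx": 0.0085, "dy": 0, "dz": 0, "wx": 0, "wy": 0, "wz": 0, "fingers": 0.1},
    {"dx": 0, "dy": 0, "dz": 0, "wx": 0, "wy": 0, "wz": 0, "fingers": 0.1},
  ],
)

```text
clock: 15.85
eef_pos: [450.8, 263.3, 21.2]
tool_rot: [3.1, 1.569, 3.1]
force: [0.4, 0.4, -0.4]
width: 77.0
```

Run:
```python
from h import *
pose(); save('wrist','w11.png'); im=save('side','s11.png'); cv2.imwrite('pics/s11c.png',cv2.resize(im[90:180,170:290,::-1],None,fx=6,fy=6,interpolation=2))
```

```text
t 15.85 [450.8 263.3  21.2] w 77.0 F [ 0.4  0.4 -0.4]
[[-0.002  0.     1.   ]
 [ 0.     1.    -0.   ]
 [-1.     0.    -0.002]]
```

View pics/w11.png

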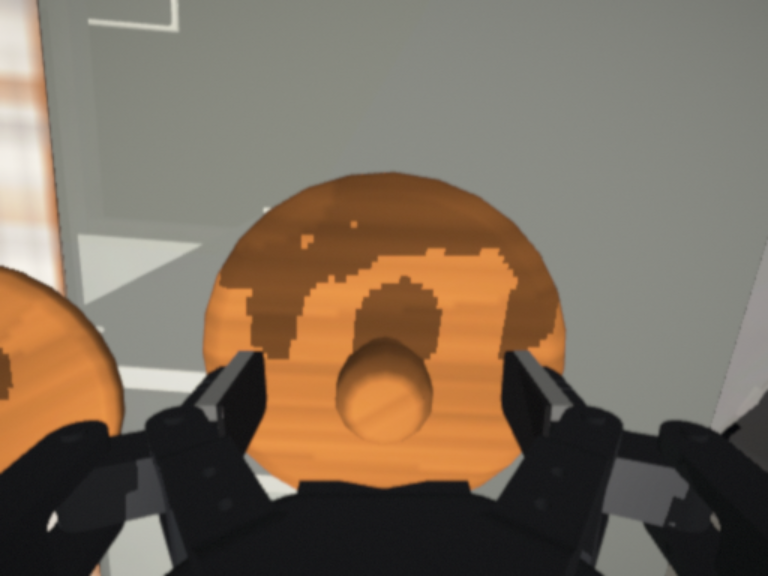

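View pics/s11c.png

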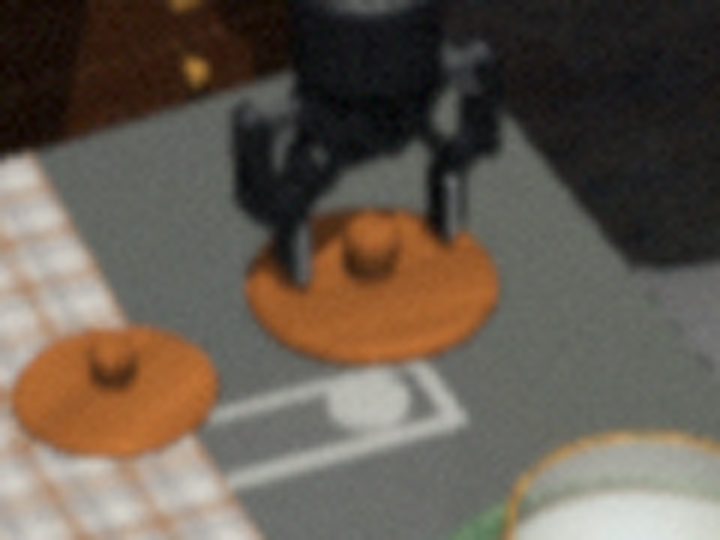

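The knob, at (384,395), is centred between the fingers, whose pads are clear of the flange. I close and let the grip settle.

Request:
servo_tool(
  rows=[
    {"dx": 0, "dy": -0.002, "dz": 0, "wx": 0, "wy": 0, "wz": 0, "fingers": 0.5},
    {"dx": 0, "dy": 0, "dz": 0, "wx": 0, "wy": 0, "wz": 0, "fingers": 1},
    {"dx": 0, "dy": 0, "dz": 0, "wx": 0, "wy": 0, "wz": 0, "fingers": 1},
    {"dx": 0, "dy": 0, "dz": 0, "wx": 0, "wy": 0, "wz": 0, "fingers": 1},
    {"dx": 0, "dy": 0, "dz": 0, "wx": 0, "wy": 0, "wz": 0, "fingers": 1},
  ],
)

```text
clock: 16.58
eef_pos: [450.8, 262.0, 21.7]
tool_rot: [2.834, 1.569, 2.834]
force: [-0.3, -0.3, 5.3]
width: 27.6
```

Request:
servo_tool(
  rows=[
    {"dx": 0, "dy": 0, "dz": 0, "wx": 0, "wy": 0, "wz": 0, "fingers": 1},
    {"dx": -0.005, "dy": 0, "dz": 0, "wx": 0, "wy": 0, "wz": 0, "fingers": 1},
    {"dx": -0.015, "dy": 0, "dz": 0, "wx": 0, "wy": 0, "wz": 0, "fingers": 1},
    {"dx": -0.03, "dy": 0, "dz": 0, "wx": 0, "wy": 0, "wz": 0, "fingers": 1},
    {"dx": 0, "dy": 0, "dz": 0, "wx": 0, "wy": 0, "wz": 0, "fingers": 1},
  ],
)

```text
clock: 17.2
eef_pos: [452.0, 262.6, 60.3]
tool_rot: [0.927, 1.568, 0.928]
force: [0.4, 1.1, -2.3]
width: 27.7
```

Run:
```python
from h import *
pose(); i=ctrl.camera_info('wrist'); save('wrist','w12.png'); im=save('side','s12.png'); cv2.imwrite('pics/s12c.png',cv2.resize(im[90:180,170:290,::-1],None,fx=6,fy=6,interpolation=2))
import pickle; pickle.dump(i,open('i12.pkl','wb'))
```

```text
t 17.2 [452.  262.6  60.3] w 27.7 F [ 0.4  1.1 -2.3]
[[ 0.001 -0.     1.   ]
 [ 0.002  1.     0.   ]
 [-1.     0.002  0.001]]
```

View pics/w12.png

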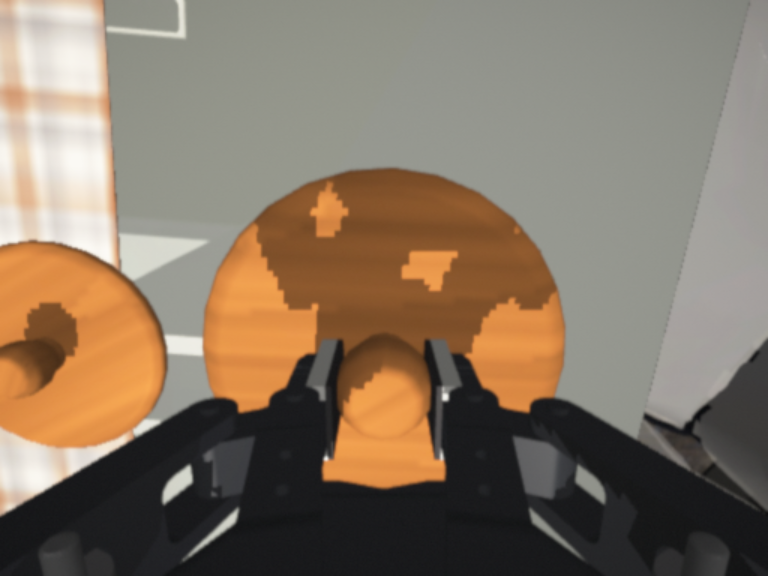

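View pics/s12c.png

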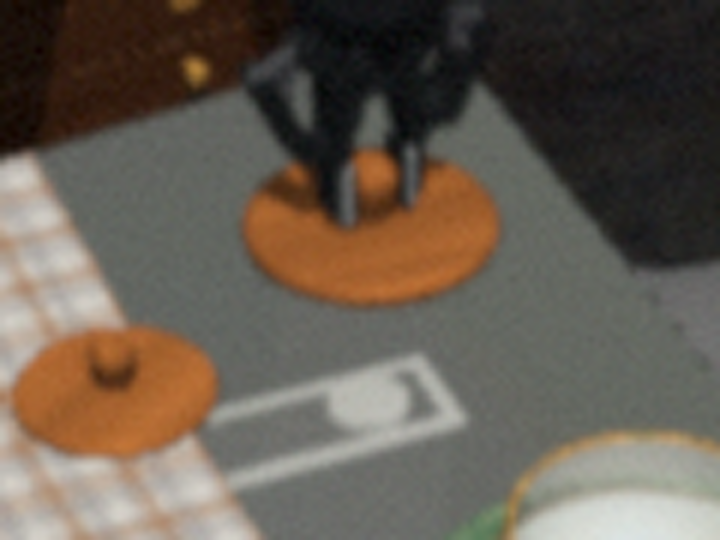

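Run:
```python
from h import *; import pickle
i=pickle.load(open('i12.pkl','rb')); im=cv2.imread('pics/raw_w12.png'); hsv=cv2.cvtColor(im,cv2.COLOR_BGR2HSV)
g=((hsv[...,0]>5)&(hsv[...,0]<25)&(hsv[...,1]>120)).astype(np.uint8); g[:, :125]=0; g[265:]=0
c=max(cv2.findContours(g,0,cv2.CHAIN_APPROX_NONE)[0],key=cv2.contourArea)
c=cv2.convexHull(c)[:,0]; c=c[(c[:,1]<262)]
for z in (50,53,56.6,59):
    P=np.array([unproj('wrist',p,z,i)[:2] for p in c]); A=np.c_[2*P,np.ones(len(P))]; s=np.linalg.lstsq(A,(P**2).sum(1),rcond=None)[0]; r=np.sqrt(s[2]+s[0]**2+s[1]**2)
    e=np.hypot(*(P-s[:2]).T)-r; print(z,np.round(s[:2],1),round(r,1),round(e.std(),2))
pose()
print(delta([449.5,262.6,170]))
```

```text
50 [451.2 261.4] 66.5 0.11
53 [451.2 262.7] 65.2 0.11
56.6 [451.2 264.2] 63.6 0.11
59 [451.2 265.3] 62.6 0.11
t 17.3 [450.8 262.1  58.8] w 27.5 F [ 0.7 -0.1 -2.1]
[[-0.001 -0.     1.   ]
 [ 0.     1.     0.   ]
 [-1.     0.    -0.001]]
[-0.1483  0.0008 -0.0019]
```

The lid is held level (fit residual 0.1 mm) and centred under the TCP. I lift, and check the bowl's mouth from the fixed cameras too.

Request:
servo_tool(
  rows=[
    {"dx": -0.03, "dy": 0, "dz": 0, "wx": 0, "wy": 0, "wz": 0, "fingers": 1},
    {"dx": -0.05, "dy": 0, "dz": 0, "wx": 0, "wy": 0, "wz": 0, "fingers": 1},
    {"dx": -0.05, "dy": 0, "dz": 0, "wx": 0, "wy": 0, "wz": 0, "fingers": 1},
    {"dx": -0.02, "dy": 0, "dz": 0, "wx": 0, "wy": 0, "wz": 0, "fingers": 1},
    {"dx": 0, "dy": 0, "dz": 0, "wx": 0, "wy": 0, "wz": 0, "fingers": 1},
  ],
)

```text
clock: 17.92
eef_pos: [451.0, 262.1, 171.1]
tool_rot: [2.637, 1.569, 2.637]
force: [-0.5, 0.6, -2.8]
width: 27.3
```

Run:
```python
from h import *
pose(); im=save('side','s13.png')[:,:,::-1]; im2=save('scene','c13.png')[:,:,::-1]
def go(cam,im,box):
    hsv=cv2.cvtColor(np.ascontiguousarray(im),cv2.COLOR_BGR2HSV); g=(hsv[...,0]>8)&(hsv[...,0]<27)&(hsv[...,1]>70)
    yy,xx=np.nonzero(g); m=(xx>box[0])&(xx<box[1])&(yy>box[2])&(yy<box[3]); P=np.array([unproj(cam,(x,y),69)[:2] for x,y in zip(xx[m],yy[m])])
    c=np.array([446,-19.]); 
    for _ in range(8):
        d=np.hypot(*(P-c).T); w=abs(d-62.5)<6; A=np.c_[2*P[w],np.ones(w.sum())]; s=np.linalg.lstsq(A,(P[w]**2).sum(1),rcond=None)[0]; c=s[:2]
    print(cam,c,np.sqrt(s[2]+c@c),w.sum())
go('side',im,(225,330,145,225)); go('scene',im2,(215,300,160,210))
cv2.imwrite('pics/s13c.png',cv2.resize(im[140:250,220:340],None,fx=5,fy=5,interpolation=2))
print(delta([445.3,-18.8,170]))
```

```text
t 17.93 [451.  262.1 171.1] w 27.3 F [-0.5  0.6 -2.8]
[[-0.001 -0.     1.   ]
 [ 0.001  1.     0.   ]
 [-1.     0.001 -0.001]]
side [446.63451415 -20.65022753] 63.42191347241268 161
scene [442.91767246 -17.07253283] 62.60065012746368 130
[ 2.000e-04 -3.738e-01 -6.400e-03]
```

View pics/s13c.png

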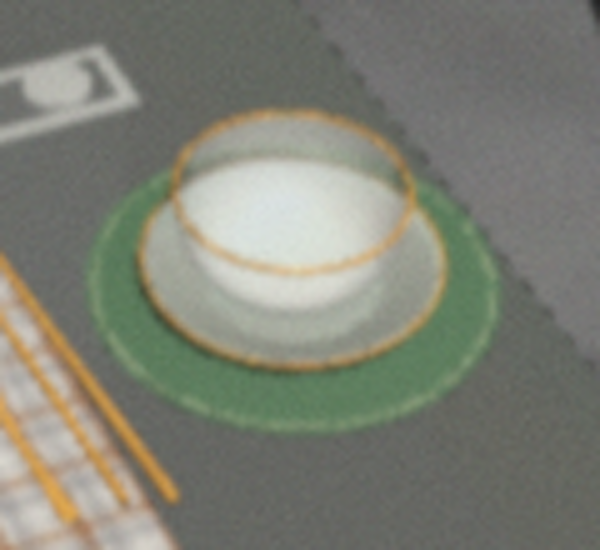

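The plate sits centred on the mat. Side, scene and wrist views agree on the bowl's mouth at about (445.5,-19.3). I carry the lid over.

Request:
servo_tool(
  rows=[
    {"dx": 0, "dy": -0.03, "dz": -0.001, "wx": 0, "wy": 0, "wz": 0, "fingers": 1},
    {"dx": 0, "dy": -0.06, "dz": -0.002, "wx": 0, "wy": 0, "wz": 0, "fingers": 1},
    {"dx": 0, "dy": -0.065, "dz": -0.002, "wx": 0, "wy": 0, "wz": 0, "fingers": 1},
    {"dx": 0, "dy": -0.065, "dz": -0.001, "wx": 0, "wy": 0, "wz": 0, "fingers": 1},
    {"dx": 0, "dy": -0.065, "dz": -0.001, "wx": 0, "wy": 0, "wz": 0, "fingers": 1},
  ],
)

```text
clock: 18.65
eef_pos: [444.4, 45.1, 170.3]
tool_rot: [-2.91, 1.567, -2.911]
force: [1.1, -0.6, -2.4]
width: 27.2
```

Request:
servo_tool(
  rows=[
    {"dx": 0, "dy": -0.055, "dz": 0, "wx": 0, "wy": 0, "wz": 0, "fingers": 1},
    {"dx": 0.02, "dy": -0.03, "dz": 0, "wx": 0, "wy": 0, "wz": 0, "fingers": 1},
    {"dx": 0.035, "dy": -0.005, "dz": 0, "wx": 0, "wy": 0, "wz": 0, "fingers": 1},
    {"dx": 0.02, "dy": 0, "dz": 0, "wx": 0, "wy": 0, "wz": 0, "fingers": 1},
    {"dx": 0, "dy": 0, "dz": 0, "wx": 0, "wy": 0, "wz": 0, "fingers": 1},
  ],
)

```text
clock: 19.27
eef_pos: [443.6, -20.6, 113.5]
tool_rot: [-3.089, 1.565, -3.091]
force: [0.6, -0.3, -3.1]
width: 27.5
```

Run:
```python
from h import *
pose(); print(delta([445.2,-19.2,95]))
im=save('side','s14.png')[:,:,::-1]; im2=save('scene','c14.png')[:,:,::-1];save('wrist','w14.png')
a=cv2.resize(im[120:230,220:340],None,fx=5,fy=5,interpolation=2); b=cv2.resize(im2[120:230,200:320],None,fx=5,fy=5,interpolation=2)
cv2.imwrite('pics/s14c.png',a);cv2.imwrite('pics/c14c.png',b)
```

```text
t 19.27 [443.6 -20.6 113.5] w 27.5 F [ 0.6 -0.3 -3.1]
[[-0.006  0.002  1.   ]
 [-0.     1.    -0.002]
 [-1.    -0.    -0.006]]
[0.0247 0.0018 0.0023]
```

View pics/s14c.png

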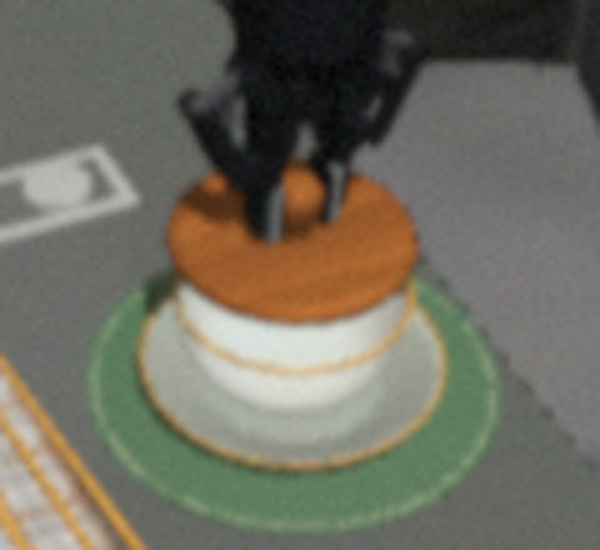

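View pics/c14c.png

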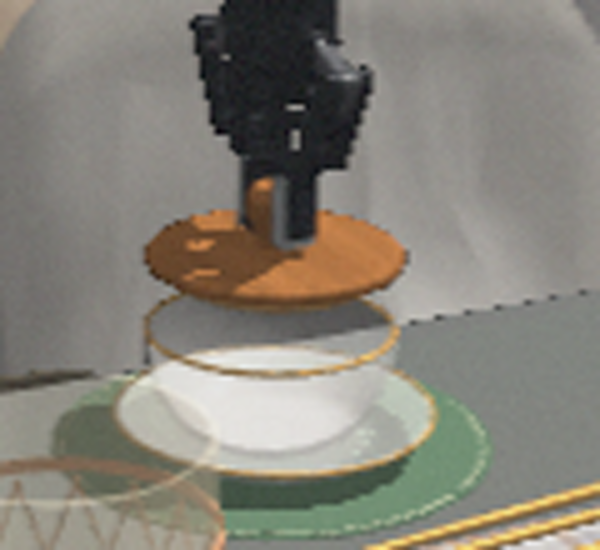

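The lid looks level over the bowl. In the scene view its centre is at x≈277 against 271 for the rim, about 3 mm too far along (-x,-y). That matches the computed +1.7 / +1.4 mm correction.

Request:
servo_tool(
  rows=[
    {"dx": 0.01, "dy": 0.002, "dz": 0.0025, "wx": 0, "wy": 0, "wz": 0, "fingers": 1},
    {"dx": 0.01, "dy": 0, "dz": 0, "wx": 0, "wy": 0, "wz": 0, "fingers": 1},
    {"dx": 0.004, "dy": 0, "dz": 0, "wx": 0, "wy": 0, "wz": 0, "fingers": 1},
    {"dx": 0, "dy": 0, "dz": 0, "wx": 0, "wy": 0, "wz": 0, "fingers": 1},
  ],
)

```text
clock: 19.92
eef_pos: [447.3, -17.7, 96.6]
tool_rot: [3.056, 1.568, 3.056]
force: [-0.3, -1.2, -2.3]
width: 27.5
```

Run:
```python
from h import *
pose(); print(delta([445.2,-19.2,93])); pose()
im=save('side','s15.png')[:,:,::-1]; im2=save('scene','c15.png')[:,:,::-1]
a=cv2.resize(im[120:230,220:340],None,fx=5,fy=5,interpolation=2); b=cv2.resize(im2[140:230,210:310],None,fx=6,fy=6,interpolation=2)
cv2.imwrite('pics/s15c.png',a);cv2.imwrite('pics/c15c.png',b)
```

```text
t 19.93 [447.3 -17.7  96.6] w 27.5 F [-0.3 -1.2 -2.3]
[[-0.002 -0.     1.   ]
 [ 0.     1.     0.   ]
 [-1.     0.    -0.002]]
[ 0.0048 -0.0019 -0.0028]
t 19.93 [447.3 -17.7  96.6] w 27.5 F [-0.3 -1.2 -2.3]
[[-0.002 -0.     1.   ]
 [ 0.     1.     0.   ]
 [-1.     0.    -0.002]]
```

View pics/s15c.png

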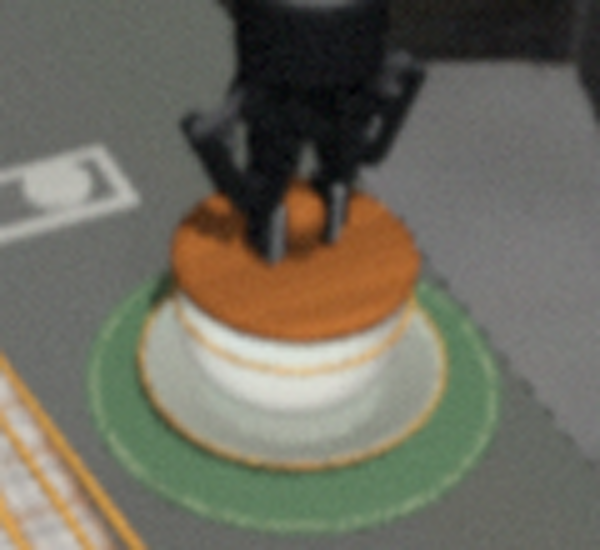

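View pics/c15c.png

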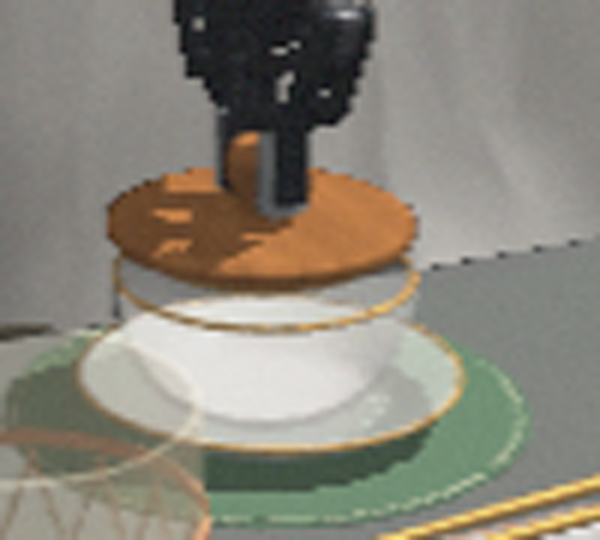

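Now slightly over-corrected, about 2 mm the other way (scene 262 against 266). I trim back and settle.

Request:
servo_tool(
  rows=[
    {"dx": 0.001, "dy": -0.0016, "dz": -0.0022, "wx": 0, "wy": 0, "wz": 0, "fingers": 1},
    {"dx": 0.001, "dy": 0, "dz": 0, "wx": 0, "wy": 0, "wz": 0, "fingers": 1},
    {"dx": 0, "dy": 0, "dz": 0, "wx": 0, "wy": 0, "wz": 0, "fingers": 1},
    {"dx": 0, "dy": 0, "dz": 0, "wx": 0, "wy": 0, "wz": 0, "fingers": 1},
  ],
)

```text
clock: 20.52
eef_pos: [445.9, -19.0, 95.5]
tool_rot: [2.977, 1.569, 2.977]
force: [-0.2, 0.0, -2.1]
width: 27.5
```

Run:
```python
from h import *
pose(); print(delta([445.2,-19.2,81.7]))
im=save('side','s16.png')[:,:,::-1]; im2=save('scene','c16.png')[:,:,::-1]; pose()
a=cv2.resize(im[120:230,220:340],None,fx=5,fy=5,interpolation=2); b=cv2.resize(im2[140:230,210:310],None,fx=6,fy=6,interpolation=2)
cv2.imwrite('pics/s16c.png',a);cv2.imwrite('pics/c16c.png',b)
```

```text
t 20.52 [445.9 -19.   95.5] w 27.5 F [-0.2  0.  -2.1]
[[-0.002 -0.     1.   ]
 [ 0.     1.     0.   ]
 [-1.     0.    -0.002]]
[ 0.0183 -0.0003 -0.001 ]
t 20.62 [445.9 -19.   95.5] w 27.2 F [-0.1  0.1 -1.9]
[[-0.002 -0.     1.   ]
 [ 0.     1.     0.   ]
 [-1.     0.    -0.002]]
```

View pics/c16c.png

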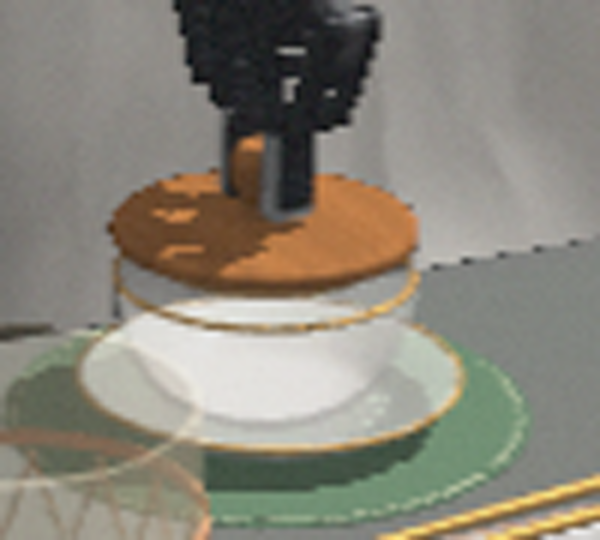

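View pics/s16c.png

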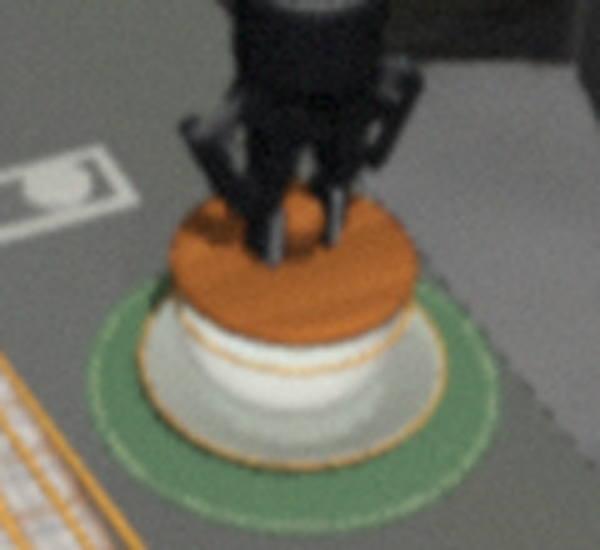

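Aligned to about 1 mm (scene 264 against 266, side 294 against 296). I descend gently in small steps, watching the force.

Request:
servo_tool(
  rows=[
    {"dx": 0.004, "dy": -0.0003, "dz": -0.0005, "wx": 0, "wy": 0, "wz": 0, "fingers": 1},
    {"dx": 0.004, "dy": 0, "dz": 0, "wx": 0, "wy": 0, "wz": 0, "fingers": 1},
    {"dx": 0.003, "dy": 0, "dz": 0, "wx": 0, "wy": 0, "wz": 0, "fingers": 1},
    {"dx": 0.002, "dy": 0, "dz": 0, "wx": 0, "wy": 0, "wz": 0, "fingers": 1},
    {"dx": 0, "dy": 0, "dz": 0, "wx": 0, "wy": 0, "wz": 0, "fingers": 1},
  ],
)

```text
clock: 21.25
eef_pos: [445.4, -19.2, 85.5]
tool_rot: [3.031, 1.569, 3.031]
force: [0.7, 1.0, -2.4]
width: 27.6
```

Request:
servo_tool(
  rows=[
    {"dx": 0.0015, "dy": 0, "dz": 0, "wx": 0, "wy": 0, "wz": 0, "fingers": 1},
    {"dx": 0, "dy": 0, "dz": 0, "wx": 0, "wy": 0, "wz": 0, "fingers": 1},
  ],
)

```text
clock: 21.5
eef_pos: [445.5, -19.2, 84.5]
tool_rot: [2.995, 1.569, 2.995]
force: [-0.3, 0.1, -2.1]
width: 27.6
```

Request:
servo_tool(
  rows=[
    {"dx": 0.001, "dy": 0, "dz": 0, "wx": 0, "wy": 0, "wz": 0, "fingers": 1},
    {"dx": 0.001, "dy": 0, "dz": 0, "wx": 0, "wy": 0, "wz": 0, "fingers": 1},
    {"dx": 0, "dy": 0, "dz": 0, "wx": 0, "wy": 0, "wz": 0, "fingers": 1},
  ],
)

```text
clock: 21.88
eef_pos: [445.5, -19.2, 83.0]
tool_rot: [3.01, 1.569, 3.01]
force: [0.6, 0.4, -2.0]
width: 27.4
```

Request:
servo_tool(
  rows=[
    {"dx": 0.001, "dy": 0, "dz": 0, "wx": 0, "wy": 0, "wz": 0, "fingers": 1},
    {"dx": 0, "dy": 0, "dz": 0, "wx": 0, "wy": 0, "wz": 0, "fingers": 1},
  ],
)

```text
clock: 22.12
eef_pos: [445.5, -19.2, 82.3]
tool_rot: [3.002, 1.569, 3.002]
force: [0.8, -0.2, -2.0]
width: 27.4
```

Request:
servo_tool(
  rows=[
    {"dx": 0.001, "dy": 0, "dz": 0, "wx": 0, "wy": 0, "wz": 0, "fingers": 1},
    {"dx": 0, "dy": 0, "dz": 0, "wx": 0, "wy": 0, "wz": 0, "fingers": 1},
  ],
)

```text
clock: 22.38
eef_pos: [445.5, -19.2, 81.5]
tool_rot: [3.031, 1.569, 3.031]
force: [0.6, -0.1, -3.0]
width: 28.0
```

Request:
servo_tool(
  rows=[
    {"dx": 0.0007, "dy": 0, "dz": 0, "wx": 0, "wy": 0, "wz": 0, "fingers": 1},
    {"dx": 0, "dy": 0, "dz": 0, "wx": 0, "wy": 0, "wz": 0, "fingers": 1},
  ],
)

```text
clock: 22.62
eef_pos: [445.5, -19.2, 81.0]
tool_rot: [3.018, 1.569, 3.018]
force: [0.0, -0.7, -2.4]
width: 27.1
```

Request:
servo_tool(
  rows=[
    {"dx": 0.0007, "dy": 0, "dz": 0, "wx": 0, "wy": 0, "wz": 0, "fingers": 1},
    {"dx": 0, "dy": 0, "dz": 0, "wx": 0, "wy": 0, "wz": 0, "fingers": 1},
  ],
)

```text
clock: 22.88
eef_pos: [445.5, -19.2, 80.6]
tool_rot: [3.001, 1.569, 3.001]
force: [-0.3, 0.2, -1.2]
width: 27.6
```

Request:
servo_tool(
  rows=[
    {"dx": 0.0007, "dy": 0, "dz": 0, "wx": 0, "wy": 0, "wz": 0, "fingers": 1},
    {"dx": 0, "dy": 0, "dz": 0, "wx": 0, "wy": 0, "wz": 0, "fingers": 1},
  ],
)

```text
clock: 23.12
eef_pos: [445.6, -19.2, 80.5]
tool_rot: [2.866, 1.57, 2.866]
force: [-0.1, 0.2, 5.2]
width: 27.4
```

Run:
```python
from h import *
pose()
im=save('side','s17.png')[:,:,::-1]; im2=save('scene','c17.png')[:,:,::-1]
b=cv2.resize(im2[140:230,210:310],None,fx=6,fy=6,interpolation=2)
cv2.imwrite('pics/c17c.png',b)
```

```text
t 23.12 [445.6 -19.2  80.5] w 27.4 F [-0.1  0.2  5.2]
[[-0.001  0.     1.   ]
 [ 0.     1.    -0.   ]
 [-1.     0.    -0.001]]
```

View pics/c17c.png

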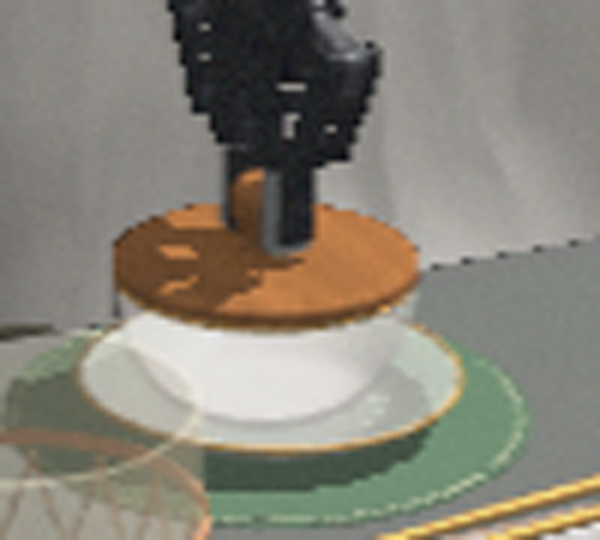

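The flange meets the rim at about 5 N, level. I open the fingers gradually, then rise straight up.

Request:
servo_tool(
  rows=[
    {"dx": -0.0005, "dy": 0, "dz": 0, "wx": 0, "wy": 0, "wz": 0, "fingers": 0.65},
    {"dx": 0, "dy": 0, "dz": 0, "wx": 0, "wy": 0, "wz": 0, "fingers": 0.5},
    {"dx": 0, "dy": 0, "dz": 0, "wx": 0, "wy": 0, "wz": 0, "fingers": 0.3},
    {"dx": 0, "dy": 0, "dz": 0, "wx": 0, "wy": 0, "wz": 0, "fingers": 0.2},
    {"dx": 0, "dy": 0, "dz": 0, "wx": 0, "wy": 0, "wz": 0, "fingers": 0.2},
  ],
)

```text
clock: 23.85
eef_pos: [445.5, -19.2, 80.3]
tool_rot: [3.026, 1.569, 3.026]
force: [-0.3, 0.7, -0.4]
width: 67.8
```

Request:
servo_tool(
  rows=[
    {"dx": -0.01, "dy": 0, "dz": 0, "wx": 0, "wy": 0, "wz": 0, "fingers": 0.2},
    {"dx": -0.03, "dy": 0, "dz": 0, "wx": 0, "wy": 0, "wz": 0, "fingers": 0.2},
    {"dx": -0.06, "dy": 0, "dz": 0, "wx": 0, "wy": 0, "wz": 0, "fingers": 0.2},
    {"dx": -0.07, "dy": -0.03, "dz": 0, "wx": 0, "wy": 0, "wz": 0, "fingers": 0.2},
    {"dx": -0.03, "dy": -0.03, "dz": 0, "wx": 0, "wy": 0, "wz": 0, "fingers": 0.2},
  ],
)

```text
clock: 24.48
eef_pos: [446.9, -64.8, 233.6]
tool_rot: [-0.017, 1.567, -0.016]
force: [0.3, -0.5, 0.2]
width: 68.6
```

Request:
servo_tool(
  rows=[
    {"dx": 0, "dy": 0, "dz": 0, "wx": 0, "wy": 0, "wz": 0, "fingers": 0.2},
  ],
)

```text
clock: 24.6
eef_pos: [446.8, -65.9, 232.5]
tool_rot: [-0.167, 1.567, -0.17]
force: [-0.7, 0.8, -0.0]
width: 67.9
```

Run:
```python
from h import *
pose(); i=ctrl.camera_info('wrist')
save('wrist','w18.png'); im=save('side','s18.png')[:,:,::-1]; im2=save('scene','c18.png')[:,:,::-1]
a=cv2.resize(im[130:240,220:340],None,fx=5,fy=5,interpolation=2); b=cv2.resize(im2[140:230,210:310],None,fx=6,fy=6,interpolation=2)
cv2.imwrite('pics/cmp.png',np.hstack([cv2.resize(a,(395,360)),cv2.resize(b,(400,360))]))
w=cv2.imread('pics/raw_w18.png'); hsv=cv2.cvtColor(w,cv2.COLOR_BGR2HSV)
g=((hsv[...,0]>5)&(hsv[...,0]<25)&(hsv[...,1]>120)).astype(np.uint8); g[:,:170]=0
c=cv2.convexHull(max(cv2.findContours(g,0,cv2.CHAIN_APPROX_NONE)[0],key=cv2.contourArea))[:,0]
for z in (69,78):
    P=np.array([unproj('wrist',p,z,i)[:2] for p in c]).astype(np.float32); print(z,cv2.minEnclosingCircle(P))
g=((hsv[...,0]>45)&(hsv[...,0]<85)&(hsv[...,1]>50)).astype(np.uint8)
c=cv2.convexHull(max(cv2.findContours(g,0,cv2.CHAIN_APPROX_NONE)[0],key=cv2.contourArea))[:,0]
P=np.array([unproj('wrist',p,1,i)[:2] for p in c]).astype(np.float32); print('mat',cv2.minEnclosingCircle(P))
```

```text
t 24.6 [446.8 -65.9 232.5] w 67.9 F [-0.7  0.8 -0. ]
[[ 0.003  0.003  1.   ]
 [-0.001  1.    -0.003]
 [-1.    -0.001  0.003]]
69 ((444.5202331542969, -19.35332679748535), 65.85537719726562)
78 ((444.5617980957031, -18.812576293945312), 63.919857025146484)
mat ((447.5716552734375, -22.70243263244629), 114.31721496582031)
```

View pics/cmp.png

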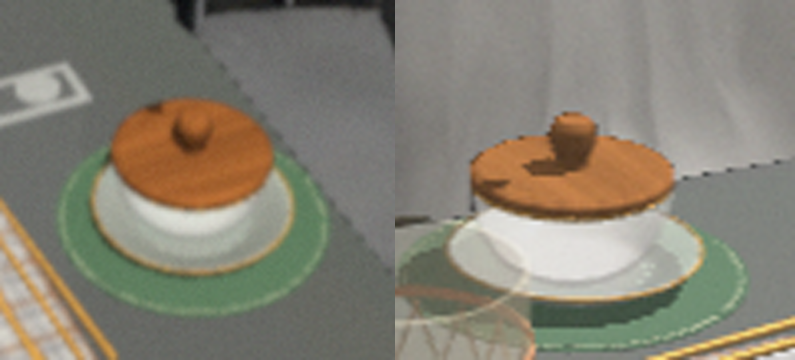

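View pics/w18.png

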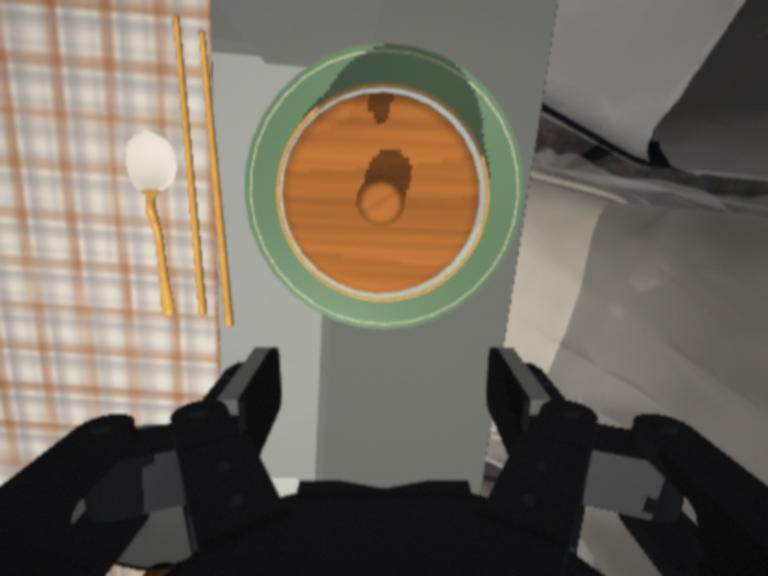

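The lid sits level on the rim, its fitted radius right for rim height. The plate is concentric with the mat and the gripper is clear, so I hand the job in.

```bash
python3 -c "
from cell import ctrl
print(ctrl.finish_job())"
```

```text
the job is handed in; nothing more can be done
None
```

I slid the plate and bowl to the middle of the mat, then set the larger lid on the bowl. I handed the job in at about 25 s. I pushed the plate with two fingers at about 4 N and never lifted it.

**Plate:** it measured within about 2 mm of the mat's centre, (446,-23) against (447.5,-22.5).

**Bowl:** its mouth measured about 4 mm off the plate's centre, at about (445.5,-19). I left it there. It may have stood off-centre from the start or moved slightly during the push; I didn't check which.

**Lid:** it touched the rim at about 5 N and looked level in the side and scene views after release. Its centre, (444.5,-19), lies within about 1 mm of the bowl's mouth, and its fitted size matches rim height. Contact came 1 mm lower than I had calculated, consistent with not having to add the mat's thickness.

**Disagreements:** the scene camera put the bowl's mouth 3 to 4 mm away from the side camera's figure. I used roughly the average, which also matched the wrist camera. My first two move calls were refused for missing keys, and nothing moved. No check failed at the end.

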